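Set up the vial shaker

TASK

Get the vial shaker ready for a run: first push the turntable round by the stud on its rim until its notch faces the home mark, then seat the vial rack fully down on the turntable's two pegs. Next stand every sample vial upright and fully down in a well of its own, and only then slide the speed slider along to the steel pointer clip. Leave the other things on the bench where they are.

Things in the scene. Friction and masses are not known exactly. Their poses are not given: they have to be found in the camera images.
- turntable (a joint): angle in rad of the shaker's round grey turntable (disc of diameter 164 mm, 12 mm thick, on top of the white shaker housing), positive anticlockwise from above, range -1.7 to 1.7; 0 = its rim notch (about 20 mm wide, 12 mm deep) faces the home mark. It turns stiffly (about 3.5 N at the stud) and stays where it is left
- deck (a point): centre of the turntable's top face, 64 mm above the table; turns with it: -x points to the notch, +x to the stud. Two upright steel alignment pegs, diameter 10 mm, 19 mm tall with tapered tips, stand on it at y = +42 and y = -42 mm
- stud (a point): middle of the upright steel push stud on the turntable's rim, diameter 12 mm, standing 24 mm above the disc, 74 mm from the centre, straight opposite the notch (this point is 12 mm above the disc)
- home_mark (a point): the black home mark, a short painted line with an arrow head on the housing's top (50 mm above the table), on the side towards the robot, 97 mm from the turntable's axis; its x axis points at the axis. Housing: 275 mm along its x, 214 mm along y; it is fixed, and extends 175 mm from the turntable's axis on the mark's side, 100 mm on the other
- rack_grip (a point): centre of the black handle bar (36 mm along its x, 14 mm along y, 20 mm tall) on a thin 10 mm post over the middle of the loose grey vial rack. The rack is a block 120 x 120 x 25 mm (0.3 kg); this point is 65 mm above its underside, z up. Two round through holes, 13 mm diameter, at y = +42 and -42 mm take the turntable's pegs (either way round). Fully seated, this point is 65 mm above deck
- well0 (a point): centre of the mouth (top face of the rack) of the square well, 30 mm wide and 20 mm deep, at x = 35, y = 35 mm from the rack's middle; turns with the rack
- well1 (a point): centre of the mouth (top face of the rack) of the square well, 30 mm wide and 20 mm deep, at x = 35, y = -35 mm from the rack's middle; turns with the rack
- well2 (a point): centre of the mouth (top face of the rack) of the square well, 30 mm wide and 20 mm deep, at x = -35, y = 35 mm from the rack's middle; turns with the rack
- well3 (a point): centre of the mouth (top face of the rack) of the square well, 30 mm wide and 20 mm deep, at x = -35, y = -35 mm from the rack's middle; turns with the rack
- vial0_mid (a point): middle (half-way up) of a brown glass sample vial with a white screw cap, standing: 65 mm tall, body 24 mm diameter up to 46 mm (foot edge bevelled 2 mm), cap 23 mm diameter above; z up along the vial. Two to four vials are present; all are alike. Seated in a well this point is 12.5 mm above the well's mouth
- vial1_mid (a point): middle (half-way up) of a brown glass sample vial with a white screw cap, standing: 65 mm tall, body 24 mm diameter up to 46 mm (foot edge bevelled 2 mm), cap 23 mm diameter above; z up along the vial. Two to four vials are present; all are alike. Seated in a well this point is 12.5 mm above the well's mouth
- vial2_mid (a point): middle (half-way up) of a brown glass sample vial with a white screw cap, standing: 65 mm tall, body 24 mm diameter up to 46 mm (foot edge bevelled 2 mm), cap 23 mm diameter above; z up along the vial. Two to four vials are present; all are alike. Seated in a well this point is 12.5 mm above the well's mouth
- vial3_mid (a point): middle (half-way up) of a brown glass sample vial with a white screw cap, standing: 65 mm tall, body 24 mm diameter up to 46 mm (foot edge bevelled 2 mm), cap 23 mm diameter above; z up along the vial. Two to four vials are present; all are alike. Seated in a well this point is 12.5 mm above the well's mouth
- fader (a joint): position in m of the speed slider along its straight track on the housing's top, 0 to 0.12, grows to the housing's +y (the robot's left); needs about 1.5 N and stays where it is left
- fader_cap (a point): centre of the slider's black cap: 26 mm across the track (x), 14 mm along the track (y), 22 mm tall; this point is 65 mm above the table; +y is the direction of positive travel
- pointer: small fixed dark steel pointer clip (12 mm along the track, 6 mm tall) on the housing beside the track on the robot's side; origin on the housing's top; its y axis runs along the track, and the slider is set when its cap centre is level with it (same y)
- beaker: bystander: glass beaker, diameter 64 mm, 75 mm tall, origin under its centre
- dish: bystander: shallow glass dish, diameter 90 mm, 16 mm tall, origin under its centre
- reagent: bystander: large brown bottle, diameter 56 mm, 95 mm tall, origin under its centre
- weight: bystander: brass weight, diameter 30 mm, 34 mm tall, origin under its centre
- spatula: bystander: steel spatula 160 mm long lying flat along its x
- jar: bystander: white jar, diameter 56 mm, 60 mm tall, origin under its centre
- notebook: bystander: brown notebook 140 x 100 x 10 mm, origin under its centre
Things that resemble listed ones, but are neither listed nor needed, are in the scene too. What is shaped like the part that bears vial2_mid but pink is not meant. What is shaped like the part that bears vial0_mid but green or turquoise is not meant.

How it is judged (in metres and radians):
On the way, in this order (a step that is already met when the one before it is completed fails the run):
1. the turntable's notch faces the home mark (value of joint turntable between -0.12 and 0.12 rad), for 0.2 s.
2. the rack is fully seated on the pegs and let go, the notch still at the mark (all of step 1 and horizontal distance between rack_grip and deck below 0.004 m and z of rack_grip in the frame of deck between 0.062 and 0.068 m and angle between rack_grip's own z axis and vertical below 0.05 rad and angle between the x axis of rack_grip and the x axis of deck, either way round below 0.08 rad and contact force between rack and the fingers below 0.1 N), for 0.3 s.
3. every vial stands fully down in a well, let go (all of step 1 and horizontal distance between rack_grip and deck below 0.004 m and z of rack_grip in the frame of deck between 0.062 and 0.068 m and angle between rack_grip's own z axis and vertical below 0.05 rad and angle between the x axis of rack_grip and the x axis of deck, either way round below 0.08 rad and angle between each of vial0_mid, vial1_mid, vial2_mid, vial3_mid's own z axis and vertical below 0.12 rad and ((horizontal distance between vial0_mid and well0 below 0.006 m and z of vial0_mid in the frame of well0 between 0.009 and 0.0165 m) or (horizontal distance between vial0_mid and well1 below 0.006 m and z of vial0_mid in the frame of well1 between 0.009 and 0.0165 m) or (horizontal distance between vial0_mid and well2 below 0.006 m and z of vial0_mid in the frame of well2 between 0.009 and 0.0165 m) or (horizontal distance between vial0_mid and well3 below 0.006 m and z of vial0_mid in the frame of well3 between 0.009 and 0.0165 m)) and ((horizontal distance between vial1_mid and well0 below 0.006 m and z of vial1_mid in the frame of well0 between 0.009 and 0.0165 m) or (horizontal distance between vial1_mid and well1 below 0.006 m and z of vial1_mid in the frame of well1 between 0.009 and 0.0165 m) or (horizontal distance between vial1_mid and well2 below 0.006 m and z of vial1_mid in the frame of well2 between 0.009 and 0.0165 m) or (horizontal distance between vial1_mid and well3 below 0.006 m and z of vial1_mid in the frame of well3 between 0.009 and 0.0165 m)) and ((horizontal distance between vial2_mid and well0 below 0.006 m and z of vial2_mid in the frame of well0 between 0.009 and 0.0165 m) or (horizontal distance between vial2_mid and well1 below 0.006 m and z of vial2_mid in the frame of well1 between 0.009 and 0.0165 m) or (horizontal distance between vial2_mid and well2 below 0.006 m and z of vial2_mid in the frame of well2 between 0.009 and 0.0165 m) or (horizontal distance between vial2_mid and well3 below 0.006 m and z of vial2_mid in the frame of well3 between 0.009 and 0.0165 m)) and ((horizontal distance between vial3_mid and well0 below 0.006 m and z of vial3_mid in the frame of well0 between 0.009 and 0.0165 m) or (horizontal distance between vial3_mid and well1 below 0.006 m and z of vial3_mid in the frame of well1 between 0.009 and 0.0165 m) or (horizontal distance between vial3_mid and well2 below 0.006 m and z of vial3_mid in the frame of well2 between 0.009 and 0.0165 m) or (horizontal distance between vial3_mid and well3 below 0.006 m and z of vial3_mid in the frame of well3 between 0.009 and 0.0165 m)) and contact force between each of vial0, vial1, vial2, vial3 and the fingers below 0.1 N), for 0.3 s.
4. the slider is level with the pointer (y of fader_cap in the frame of pointer between -0.006 and 0.006 m), for 0.2 s.
At the end, for the whole second after the job is handed in: turntable within 0.12 rad of the home mark; rack seated flat on the pegs (within 4 mm of centre and 3 mm of full depth); every present vial upright in a well (within 6 mm of its centre and about 4 mm of full depth); slider within 6 mm of the pointer; all at rest (all of step 1 and all of step 4 and horizontal distance between rack_grip and deck below 0.004 m and z of rack_grip in the frame of deck between 0.062 and 0.068 m and angle between rack_grip's own z axis and vertical below 0.05 rad and angle between the x axis of rack_grip and the x axis of deck, either way round below 0.08 rad and angle between each of vial0_mid, vial1_mid, vial2_mid, vial3_mid's own z axis and vertical below 0.12 rad and ((horizontal distance between vial0_mid and well0 below 0.006 m and z of vial0_mid in the frame of well0 between 0.009 and 0.0165 m) or (horizontal distance between vial0_mid and well1 below 0.006 m and z of vial0_mid in the frame of well1 between 0.009 and 0.0165 m) or (horizontal distance between vial0_mid and well2 below 0.006 m and z of vial0_mid in the frame of well2 between 0.009 and 0.0165 m) or (horizontal distance between vial0_mid and well3 below 0.006 m and z of vial0_mid in the frame of well3 between 0.009 and 0.0165 m)) and ((horizontal distance between vial1_mid and well0 below 0.006 m and z of vial1_mid in the frame of well0 between 0.009 and 0.0165 m) or (horizontal distance between vial1_mid and well1 below 0.006 m and z of vial1_mid in the frame of well1 between 0.009 and 0.0165 m) or (horizontal distance between vial1_mid and well2 below 0.006 m and z of vial1_mid in the frame of well2 between 0.009 and 0.0165 m) or (horizontal distance between vial1_mid and well3 below 0.006 m and z of vial1_mid in the frame of well3 between 0.009 and 0.0165 m)) and ((horizontal distance between vial2_mid and well0 below 0.006 m and z of vial2_mid in the frame of well0 between 0.009 and 0.0165 m) or (horizontal distance between vial2_mid and well1 below 0.006 m and z of vial2_mid in the frame of well1 between 0.009 and 0.0165 m) or (horizontal distance between vial2_mid and well2 below 0.006 m and z of vial2_mid in the frame of well2 between 0.009 and 0.0165 m) or (horizontal distance between vial2_mid and well3 below 0.006 m and z of vial2_mid in the frame of well3 between 0.009 and 0.0165 m)) and ((horizontal distance between vial3_mid and well0 below 0.006 m and z of vial3_mid in the frame of well0 between 0.009 and 0.0165 m) or (horizontal distance between vial3_mid and well1 below 0.006 m and z of vial3_mid in the frame of well1 between 0.009 and 0.0165 m) or (horizontal distance between vial3_mid and well2 below 0.006 m and z of vial3_mid in the frame of well2 between 0.009 and 0.0165 m) or (horizontal distance between vial3_mid and well3 below 0.006 m and z of vial3_mid in the frame of well3 between 0.009 and 0.0165 m)) and linear speed of each of rack, vial0, vial1, vial2, vial3 below 0.02 m/s); the robot touches nothing.
It fails at once if one of the other things on the bench (beaker, dish, brown bottle, weight, spatula, jar, notebook) is moved more than 4 cm (distance of any of beaker, dish, reagent, weight, spatula, jar, notebook from where it was at the start of the episode above 0.04 m).
Of vial0, vial1, vial2, vial3 only 2 to 4 are there at a start; the rules pass over those that are not, and their reading is None.
At some moment in a run one of rack may be knocked a few centimetres aside while the robot is not near it.
It also fails if it takes over 210 s, if anything falls off the work surface, if the arm or the gripper's body presses on something with over 40 N, if the wrist force passes 120 N, or if a joint passes its speed limit or range.

ROBOT

A 7-joint arm with a two-finger parallel gripper is mounted at the origin on the work surface. World frame = base frame: x ahead of the robot, y to its left, z up, the work surface at z = 0. Lengths are in mm, angles in degrees, forces in N, time in s.
With the tool pointing down it reaches from about 425 to 875 mm from the base axis. Payload 8.4 kg.
Tool frame: the origin (TCP) lies at the very end of the fingers, on their centre line; the grasp point (between the pads) lies 19 mm behind it; z points along the fingers, x is the direction in which the jaws open and shut, and the axes are right-handed (so a half turn about z gives the same grasp; the last joint's range is limited). The gripper opens to 85 mm and grips with 20 to 120 N. Pads are 22 mm wide; open, the fingers measure 114 mm over their backs; the gripper's body (76 mm by 85 mm) begins 54 mm behind the grasp point. The pads swing forward as they close: fully open they stand 13 mm farther back than shut.
Start: joints at [60.436, 19.091, 2.286, 83.961, -0.768, 76.965, -3.352], TCP at [263.119, -594.334, 231.308] pointing down, gripper open.
Joint ranges: [-147.57, 147.57], [-21.85, 119.76], [-74.77, 79.35], [14.55, 137.4], [-85.83, 265.84], [4.83, 119.75], [-152.11, 152.11]. Speed limits (degrees/s): [127.2, 127.2, 159.86, 159.86, 180, 180, 180].

INTERFACE

Orientations are given as a 3x3 rotation matrix whose columns are the frame's x, y, z axes.
In Python, from plant import arm, camera, camera_model, workorder, find_in, cut_out gives the robot as it stands.
- The arm moves only by the shell command python3 -m inch 'ROWS' [OPENING]. ROWS is JSON, a list of rows, each a list of 4 numbers: the shift along the world's x, y, z in mm, then the turn about the world's z in rad. In form: [[x, y, z, turn], ...]. A call has 1 to 5 rows; each row shifts and turns the pose as measured when the row begins; what a row does not reach is not made up. A row lasts 1/10 s, in which the tool goes at most 50 mm and 8.59 degrees, less where a joint would pass 70% of its speed; a pose out of reach is approached as far as the arm can. A call with a gripper value outside its range is refused whole. OPENING is the finger opening in mm, from 0 to 85.4, set as the call begins (- or left out, the last holds). The fingers move at their own pace and stop on an object; the grip force is fixed at half the most. Time passes only in rows, so rows that do not move let the fingers close. It gives the time, the measured TCP pose, the force and the opening at its end, in the units of the state.
- arm.read_state(): the state, without advancing time (a new reading comes with each control period).
- camera(name): name is "scene" or "side" or "wrist"; returns the picture (400x640x3 uint8, blue, green, red); there is no depth.
- camera_model(name): a dict with "mtx" (3x3 intrinsics, pixels), "k1" (the pictures are not rectified: a ray, as slopes to the right and down, at radius r is drawn at 1 + k1 r^2 times it, then the intrinsics apply), "pose" (4x4, takes a point from camera to world coordinates). Camera axes: x right, y down, z forward; pixel columns grow to the right and rows downward; lengths in mm; the calibration is good to about 2 mm. A picture is of the moment at which its call begins: read the wrist's pose just before it. camera_model takes no time and is no camera call; for the wrist camera it gives the pose at the moment of the call.
- workorder.finish_job(): hands the job in, once; it reports no verdict.
Trained networks look in the newest picture that a camera, given by its name, has taken for a name from the list of things; names that differ only in an ending like _2 or _b are one class to them, and where a whole thing is asked for, a point or a joint stands for the part that bears it (a point fixed in the world has none). Each returns a list of dicts, best first, with "p" (0 to 1); they miss things now and then, are a little off and sometimes report something else, mostly with a low value. They report only what shows in the picture. A call takes as long as a camera call. They do not tell look-alikes from the thing itself.
- find_in(camera, label): "pixel" ([column, row] in pixels, amid what is visible of it).
- cut_out(camera, label): "pixels" (400x640 bool, what is visible of it) and "pixel" ([column, row] in pixels, amid what is visible of it).
The state is a dict: "time": time; "joint_pos": joint angles; "joint_vel": joint speeds; "tau": joint torques, N m; "tcp_pos": TCP position; "eef_rot": TCP orientation; "ft_force": force on the tool from outside, world axes, zero at the start; "torque": the same for the moment, N m; "gripper_width": finger opening in mm.
Only numpy, scipy, OpenCV 4.12 (cv2) and the standard library are available. Lean on these libraries where they do the work, as an engineer would, in place of code of your own. Each camera call takes 0.05 s, during which the arm holds its last target.

## Working session

There is one attempt and no reset: what is moved stays moved. The work goes in short steps, Python scripts to look and compute and a shell command to move; the robot and the scene stay as the last step left them, time stands still between calls to the robot, and variables do not carry over. Pictures are saved under pics/ and viewed, and the job is handed in when it is done.

```bash
ls; mkdir -p pics
python3 - <<'E'
from plant import arm,camera,camera_model
import cv2
s=arm.read_state();print({k:(v if not hasattr(v,'tolist') else v.tolist()) for k,v in s.items()})
for n in ["scene","side","wrist"]:
    im=camera(n);cv2.imwrite(f"pics/{n}0.png",im);m=camera_model(n);print(n,m)
E
```

```text
pics
{'time': 0.0, 'joint_pos': [60.43534885043178, 19.13147378924255, 2.282348705559047, 84.00969498140593, -0.7682182077943098, 76.96755901490982, -3.349797025883281], 'joint_vel': [-0.02548343966516469, 0.0792247189366309, 0.09555202398390665, 0.001359705514958832, -0.06822404555329861, 0.03365312741712393, -0.07669673533570102], 'tau': [-0.0009791877891984768, -65.85548400878906, 1.3650980964303017, -40.5572247505188, 0.016663705464452505, 0.012548068771138787, 3.1253786119123106e-05], 'tcp_pos': [262.95688430564815, -593.9338993530531, 230.43559995725528], 'eef_rot': [[0.4048852282376397, -0.9143672136028577, -0.0007420533001824799], [-0.914366062430585, -0.4048858982504478, 0.0014537101208475704], [-0.0016296717895797053, 8.992260013069843e-05, -0.999998668041005]], 'ft_force': [-0.9673589022574876, 0.4957309426278928, 0.8479404577919474], 'torque': [-0.05732132800565341, -0.04062953113596424, 0.000856257083764018], 'gripper_width': 85.47456053341364}
scene {'mtx': array([[431.42687547,   0.        , 324.37094754],
       [  0.        , 431.42687547, 205.58043971],
       [  0.
[... 811 characters left out ...]
7e-04, -8.14787017e-01, -5.79760024e-01,
         8.79756340e+02],
       [ 0.00000000e+00,  0.00000000e+00,  0.00000000e+00,
         1.00000000e+00]])}
wrist {'mtx': array([[283.79156189,   0.        , 314.44303413],
       [  0.        , 283.79156189, 197.18436358],
       [  0.        ,   0.        ,   1.        ]]), 'k1': 0.004278513462034817, 'pose': array([[ 4.05175650e-01, -8.78339547e-01, -2.53677615e-01,
         3.26929190e+02],
       [-9.14238235e-01, -3.89589693e-01, -1.11302832e-01,
        -5.65733324e+02],
       [-1.06850512e-03,  2.77018972e-01, -9.60863855e-01,
         3.74257184e+02],
       [ 0.00000000e+00,  0.00000000e+00,  0.00000000e+00,
         1.00000000e+00]])}
```

View pics/scene0.png

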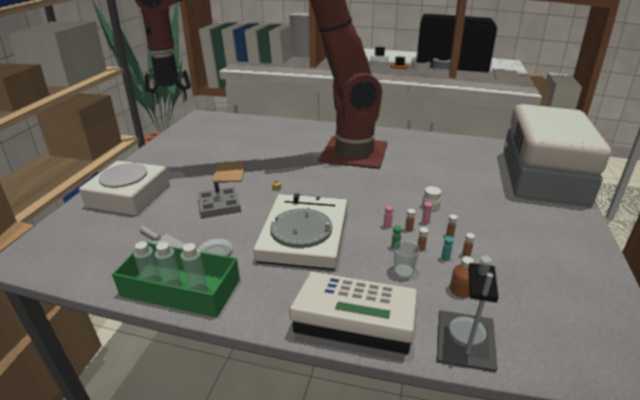

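View pics/side0.png

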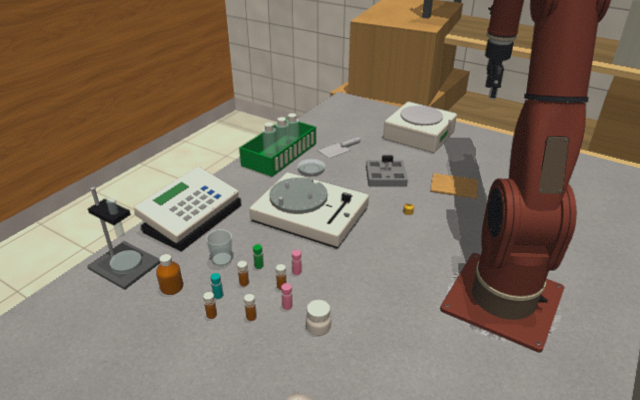

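View pics/wrist0.png

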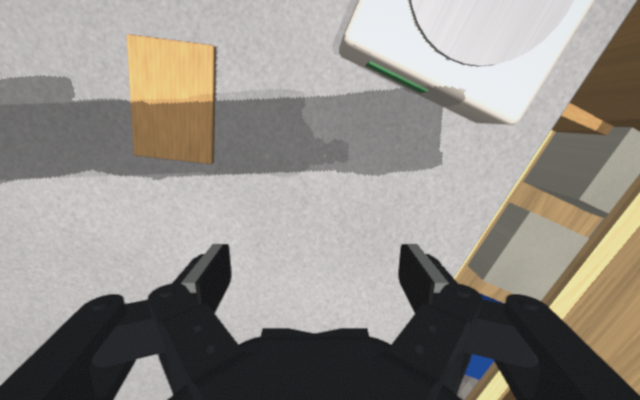

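```bash
cat > h.py <<'E'
import numpy as np, cv2
from plant import arm,camera,camera_model,find_in,cut_out
def ray(m,px):
    K=m["mtx"];d=np.array([m["k1"],0,0,0,0.])
    q=cv2.undistortPoints(np.array([[px]],float),K,d)[0,0]
    T=m["pose"];v=T[:3,:3]@[q[0],q[1],1];return T[:3,3],v/np.linalg.norm(v)
def plane(m,px,z):
    o,v=ray(m,px);return o+v*(z-o[2])/v[2]
def proj(m,P):
    T=np.linalg.inv(m["pose"]);p=T[:3,:3]@np.asarray(P,float)+T[:3,3]
    x,y=p[0]/p[2],p[1]/p[2];f=1+m["k1"]*(x*x+y*y)
    K=m["mtx"];return np.array([K[0,0]*x*f+K[0,2],K[1,1]*y*f+K[1,2]])
def tri(obs):
    A=np.zeros((3,3));b=np.zeros(3);L=[]
    for m,px in obs:
        o,v=ray(m,px);Q=np.eye(3)-np.outer(v,v);A+=Q;b+=Q@o;L.append((o,Q))
    P=np.linalg.solve(A,b);return P,[float(np.linalg.norm(Q@(P-o))) for o,Q in L]
def crop(src,x0,y0,x1,y1,k,out):
    im=cv2.imread(src) if isinstance(src,str) else src
    cv2.imwrite(out,cv2.resize(im[y0:y1,x0:x1],None,fx=k,fy=k,interpolation=cv2.INTER_CUBIC))
E
python3 - <<'E'
from h import *
crop("pics/scene0.png",180,160,500,310,2.5,"pics/c1.png")
crop("pics/side0.png",190,140,450,340,3,"pics/c2.png")
E
```

```text
(no output)
```

View pics/c1.png

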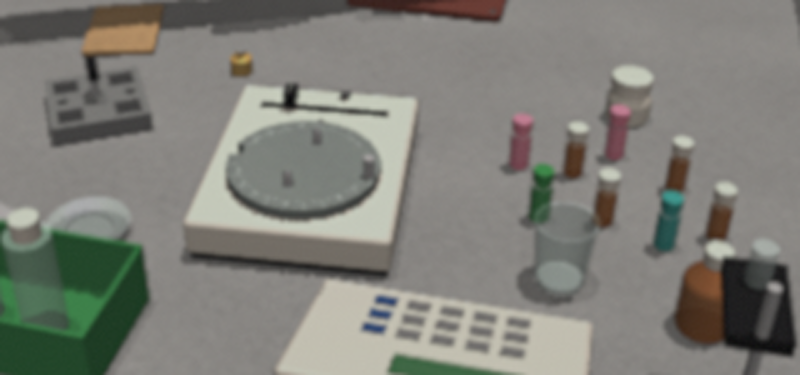

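View pics/c2.png

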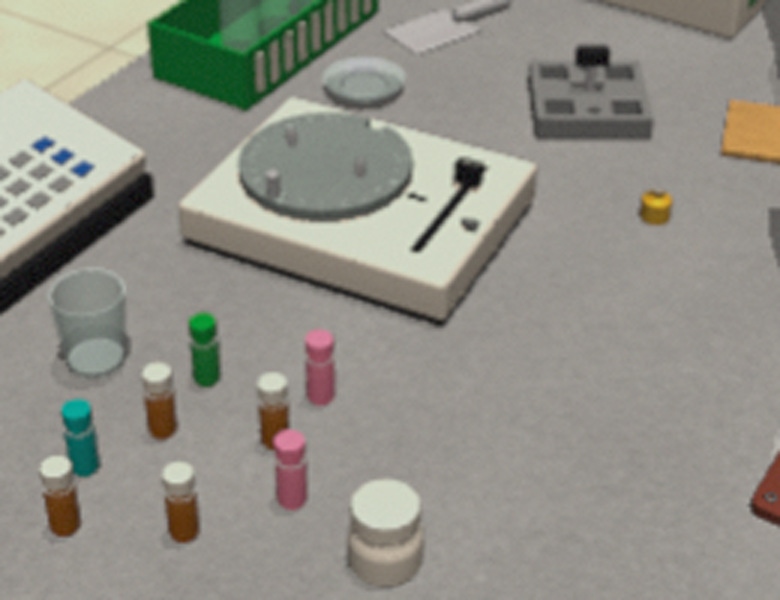

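The scene crop shows the shaker, with the stud at about (327,226) and pegs at (307,216) and (295,232). The rack is at (218,198). There are four brown vials with white caps, at (410,220), (423,238), (452,224) and (469,243). The pink, green and turquoise ones are look-alikes.

Run:
```python
from h import *
S=camera_model("scene");D=camera_model("side")
def s(x,y):return (S,(180+x/2.5,160+y/2.5))
def d(x,y):return (D,(190+x/3,140+y/3))
pts={"studtop":(s(368,157),d(272,173)),"pegtopA":(s(317,131),d(360,158)),"pegtopB":(s(287,173),d(291,128)),
"notch":(s(238,149),d(371,122)),"fadertop":(s(291,87),d(470,162)),"pointer":(s(345,96),d(471,225)),
"rackbar":(s(91,58),d(592,54)),
"capA":(s(577,130),d(272,380)),"capB":(s(608,176),d(157,372)),"capC":(s(682,143),d(179,472)),"capD":(s(725,190),d(57,466)),
"green":(s(543,172),d(203,322)),"turq":(s(672,199),d(77,408)),"pinkA":(s(522,121),d(319,338)),"pinkB":(s(620,112),d(290,440)),
"weight":(s(241,62),d(656,200)),"jar":(s(632,75),d(386,505)),
"hc1":(s(248,87),d(535,170)),"hc2":(s(417,96),d(441,305)),"hc3":(s(394,251),d(183,211)),"hc4":(s(192,230),d(290,100)),
"trackA":(s(263,105),d(477,170)),"trackB":(s(387,114),d(417,248)),
"beaker":(s(563,215),d(89,280)),"dish":(s(90,218),d(364,75))}
for k,o in pts.items():
    P,r=tri(o);print(k,P.round(0),np.round(r,1))
```

```text
studtop [611.  40.  87.] [1. 1.]
pegtopA [564. -30.  79.] [3. 3.]
pegtopB [647. -38.  79.] [2.5 2.5]
notch [ 600. -107.   66.] [1.5 1.5]
fadertop [478. -85.  75.] [2.1 2.1]
pointer [444. -29.  51.] [2.1 2.1]
rackbar [ 474. -339.   73.] [3. 3.]
capA [467. 244.  62.] [2.7 2.7]
capB [548. 284.  62.] [1.5 1.5]
capC [466. 361.  62.] [1.8 1.8]
capD [545. 405.  62.] [1.8 1.8]
green [556. 216.  61.] [1.9 1.9]
turq [574. 350.  62.] [1.9 1.9]
pinkA [464. 183.  62.] [2.1 2.1]
pinkB [416. 290.  62.] [2.2 2.2]
weight [ 337. -201.   16.] [3.5 3.5]
jar [323. 302.  58.] [0.8 0.8]
hc1 [ 442. -151.   43.] [0.6 0.6]
hc2 [416.  58.  40.] [6.6 6.6]
hc3 [689.  82.  37.] [5.3 5.3]
hc4 [ 712. -122.   42.] [5.9 5.9]
trackA [ 485. -117.   48.] [0.5 0.5]
trackB [467.  26.  50.] [3.3 3.3]
beaker [652. 243.  82.] [2.1 2.1]
dish [ 697. -243.   19.] [1.8 1.8]
```

```bash
python3 -m inch '[[23,42,2,0.07],[23,42,2,0.07],[23,42,2,0.07],[23,42,2,0.07],[23,42,2,0.07]]' 30; python3 -m inch '[[23,42,2,0.07],[23,42,2,0.07],[23,42,2,0.07],[23,42,2,0.07],[23,42,2,0.07]]'
```

```text
time: 0.65
tcp_pos: [373.6, -382.2, 237.6]
eef_rot: [[0.693, -0.721, -0.006], [-0.721, -0.693, 0.0], [-0.005, 0.005, -1.0]]
ft_force: [1.8, -0.6, 0.3]
gripper_width: 30.1
time: 1.15
tcp_pos: [490.8, -162.6, 247.9]
eef_rot: [[0.904, -0.427, -0.006], [-0.427, -0.904, -0.004], [-0.004, 0.006, -1.0]]
ft_force: [1.2, -0.1, 0.3]
gripper_width: 30.0
```

```bash
python3 -m inch '[[20,30,0,0.09],[20,30,0,0.09],[5,10,0,0.09],[0,0,0,0],[0,0,0,0]]'
python3 - <<'E'
from h import *
import pickle
m=camera_model("wrist");im=camera("wrist");cv2.imwrite("pics/w1.png",im);pickle.dump(m,open("w1.pkl","wb"))
E
```

```text
time: 1.65
tcp_pos: [538.9, -80.8, 247.7]
eef_rot: [[0.989, -0.149, -0.004], [-0.149, -0.989, -0.002], [-0.004, 0.003, -1.0]]
ft_force: [0.8, -0.8, -0.5]
gripper_width: 30.4
```

View pics/w1.png

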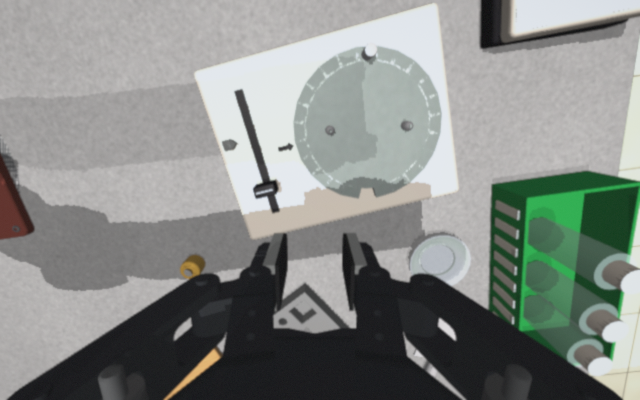

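The wrist view shows the stud at (370,50), the pegs at (331,130) and (407,125), the notch at (363,192), the home arrow at (286,148), the pointer at (229,145) and the slider cap at (265,187).

Run:
```python
from h import *
import pickle
crop("pics/w1.png",190,30,460,230,2.9,"pics/c3.png")
m=pickle.load(open("w1.pkl","rb"));S=camera_model("scene");D=camera_model("side")
for k,p,z in [("stud",(370,48),88),("pegA",(331,130),83),("pegB",(407,125),83),("notch",(363,190),64),("arrowtail",(279,149),50),("arrowtip",(294,147),50),("pointer",(231,145),54),("fader",(265,187),76),("trA",(238,91),50),("trB",(276,210),50)]:
    print(k,plane(m,p,z).round(1))
def s(x,y):return (S,(180+x/2.5,160+y/2.5))
def d(x,y):return (D,(190+x/3,140+y/3))
for k,o in {"stud":[(m,(370,48)),s(368,157),d(272,173)],"pegA":[(m,(331,130)),s(317,131),d(360,158)],"pegB":[(m,(407,125)),s(287,173),d(291,128)],"fader":[(m,(265,187)),s(291,87),d(470,162)]}.items():
    P,r=tri(o);print(k,P.round(1),np.round(r,1))
```

```text
stud [610.4  41.9  88. ]
pegA [563.4 -29.1  83. ]
pegB [643.  -35.8  83. ]
notch [ 592.7 -104.8   64. ]
arrowtail [500.5 -43.7  50. ]
arrowtip [518.7 -44.   50. ]
pointer [446.2 -30.4  54. ]
fader [480.5 -81.3  76. ]
trA [466.6  27.1  50. ]
trB [ 482.7 -118.7   50. ]
stud [611.   40.8  87.5] [1.3 1.2 1.3]
pegA [563.6 -29.6  79.3] [0.4 2.9 3.2]
pegB [645.6 -37.1  79.1] [1.7 2.5 3.1]
fader [478.8 -83.7  75.6] [2.7 1.  3.5]
```

View pics/c3.png

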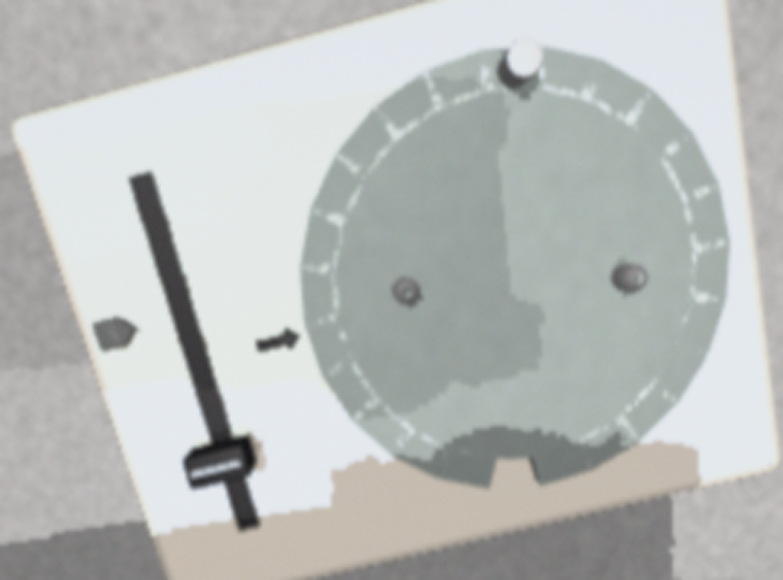

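```bash
python3 -m inch '[[24,40,0,0.02],[24,40,-10,0.02],[24,40,-20,0.02],[0,0,-20,0],[0,0,0,0]]' 28
python3 - <<'E'
from h import *
import pickle
m=camera_model("wrist");im=camera("wrist");cv2.imwrite("pics/w2.png",im);pickle.dump(m,open("w2.pkl","wb"))
print(arm.read_state()["tcp_pos"])
E
```

```text
time: 2.2
tcp_pos: [611.7, 31.8, 196.6]
eef_rot: [[0.993, -0.114, -0.003], [-0.114, -0.993, -0.007], [-0.002, 0.008, -1.0]]
ft_force: [-0.8, -0.4, 0.3]
gripper_width: 28.0
[612.28080543  32.49323654 198.34841384]
```

View pics/w2.png

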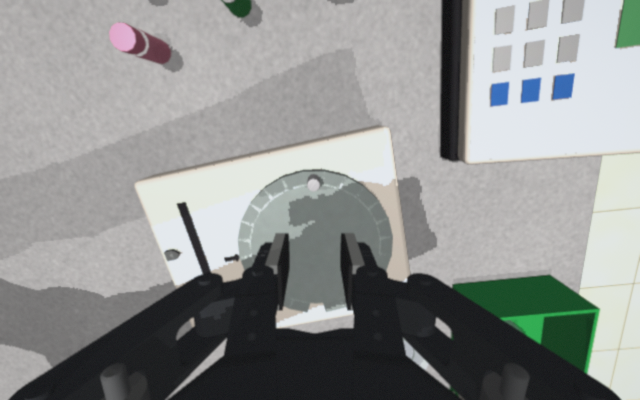

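Stud top at about (314,181), midway between the fingers in column.

Run:
```python
from h import *
import pickle
m=pickle.load(open("w2.pkl","rb"));m1=pickle.load(open("w1.pkl","rb"))
print(plane(m,(314,181),88), tri([(m,(314,181)),(m1,(370,48))]))
```

```text
[612.12626428  43.91366794  88.        ] (array([611.74525981,  42.74766315,  82.47018596]), [0.24408087574430612, 0.2440808757442715])
```

```bash
python3 -m inch '[[0,9,-30,0.02],[0,0,-35,0],[0,0,-30,0],[0,0,-20,0],[0,0,0,0]]'
```

```text
time: 2.75
tcp_pos: [614.7, 31.4, 88.0]
eef_rot: [[0.994, -0.111, 0.009], [-0.111, -0.994, -0.011], [0.01, 0.01, -1.0]]
ft_force: [-0.5, -0.7, -0.1]
gripper_width: 27.6
```

```bash
python3 -m inch '[[0,0,-5,0],[0,0,-5,0],[0,0,0,0]]';python3 - <<'E'
from h import *
im=camera("scene");crop(im,220,150,380,270,5,"pics/s1.png")
E
```

```text
time: 3.05
tcp_pos: [616.9, 28.3, 82.2]
eef_rot: [[0.993, -0.117, 0.014], [-0.117, -0.993, -0.013], [0.016, 0.011, -1.0]]
ft_force: [-0.5, -0.2, -0.4]
gripper_width: 27.8
```

View pics/s1.png

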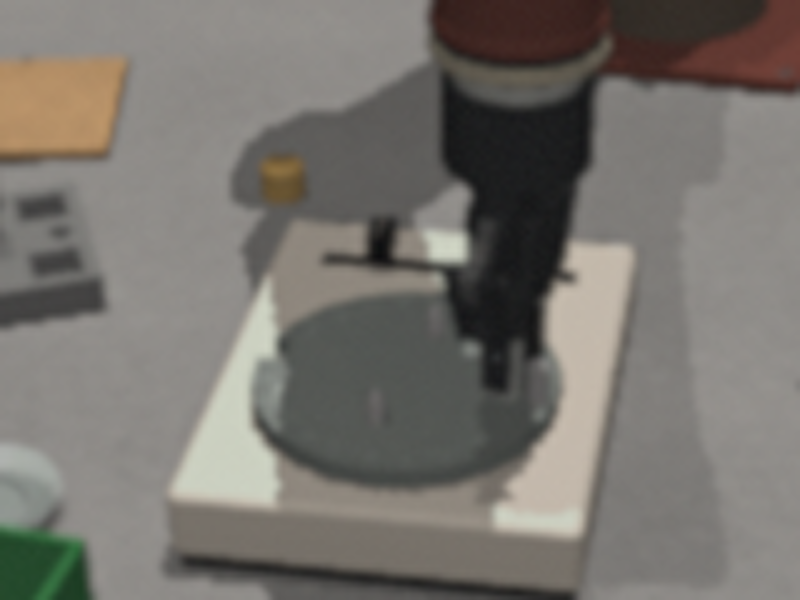

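```bash
python3 -m inch '[[-3,8,0,0.02],[-2,7,-5,0],[0,2,-6,0],[0,0,0,0]]'
```

```text
time: 3.5
tcp_pos: [612.6, 48.0, 72.7]
eef_rot: [[0.995, -0.094, 0.018], [-0.094, -0.995, -0.012], [0.019, 0.01, -1.0]]
ft_force: [0.1, 0.3, -0.0]
gripper_width: 27.8
```

```bash
python3 -m inch '[[9,-4,0,-0.12],[9,-4,0,-0.12],[8,-4,0,-0.12],[8,-5,0,-0.12],[0,0,0,0]]'
```

```text
time: 4.0
tcp_pos: [644.3, 34.7, 71.3]
eef_rot: [[0.832, -0.554, 0.004], [-0.554, -0.832, -0.016], [0.012, 0.011, -1.0]]
ft_force: [0.3, -0.0, -0.3]
gripper_width: 28.1
```

```bash
python3 -m inch '[[6,-8,0,-0.12],[6,-7,0,-0.12],[6,-8,0,-0.12],[0,0,0,0]]';python3 - <<'E'
from h import *
im=camera("scene");crop(im,220,150,380,270,5,"pics/s2.png")
im=camera("side");crop(im,220,140,380,260,5,"pics/s2b.png")
E
```

```text
time: 4.4
tcp_pos: [660.6, 18.0, 70.8]
eef_rot: [[0.59, -0.807, -0.004], [-0.807, -0.59, -0.01], [0.006, 0.009, -1.0]]
ft_force: [-0.2, -0.1, 0.2]
gripper_width: 27.9
```

View pics/s2.png

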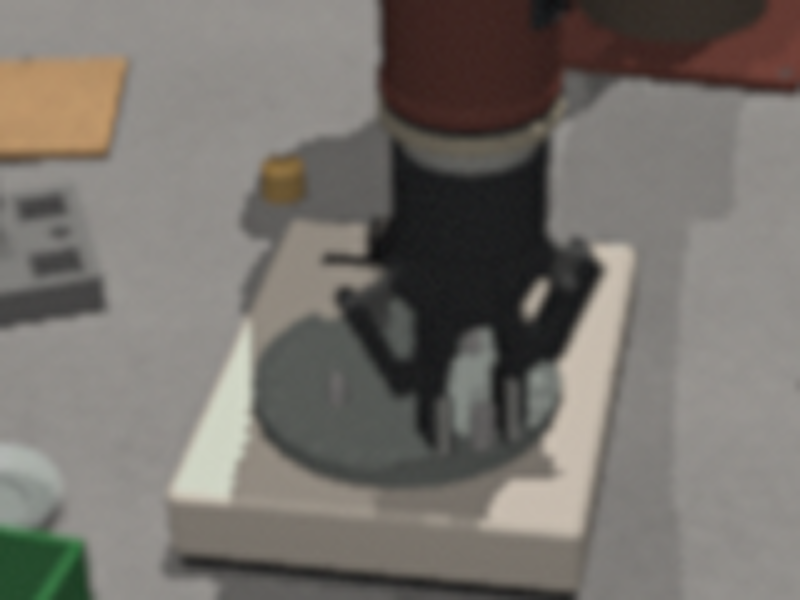

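View pics/s2b.png

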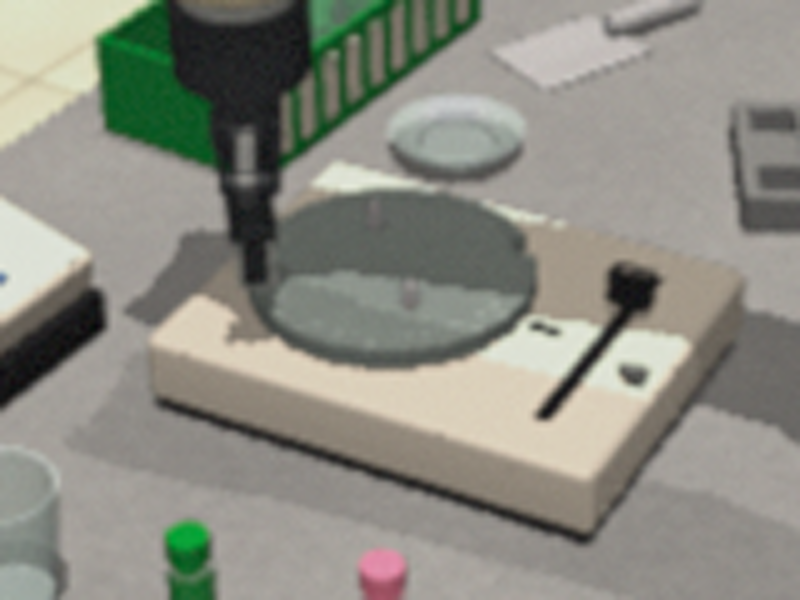

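```bash
python3 -m inch '[[6,-7,0,-0.09],[5,-8,0,-0.09],[4,-9,0,-0.09],[3,-9,0,-0.09],[0,0,0,0]]'
```

```text
time: 5.0
tcp_pos: [676.3, -6.5, 70.5]
eef_rot: [[0.289, -0.957, -0.007], [-0.957, -0.289, -0.0], [-0.002, 0.007, -1.0]]
ft_force: [-0.8, 0.2, 0.0]
gripper_width: 28.2
```

```bash
python3 -m inch '[[2,-9,0,-0.08],[1,-9,0,-0.06],[0,-4,0,0],[0,0,0,0]]'
python3 - <<'E'
from h import *
im=camera("side");cv2.imwrite("pics/s3f.png",im);crop(im,240,160,370,250,6,"pics/s3b.png")
E
```

```text
time: 5.4
tcp_pos: [679.0, -22.3, 70.7]
eef_rot: [[0.175, -0.985, -0.005], [-0.985, -0.175, 0.005], [-0.006, 0.004, -1.0]]
ft_force: [0.4, -0.9, 0.2]
gripper_width: 28.1
```

View pics/s3b.png

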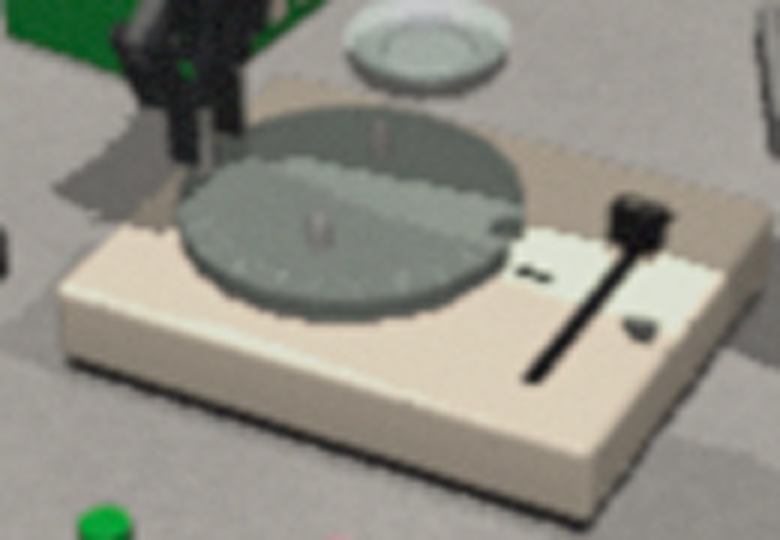

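```bash
cat > pegs.py <<'E'
from h import *
import sys
a=list(map(float,sys.argv[1:7])) # x0 y0 x1 y1 crop offset handled
D=camera_model("side")
A=plane(D,(a[0],a[1]),83);B=plane(D,(a[2],a[3]),83)
d=B-A;print(A.round(1),B.round(1),"mid",((A+B)/2).round(1),"len",np.hypot(*d[:2]).round(1),"stud ang",(np.degrees(np.arctan2(d[1],d[0]))-90).round(1))
E
python3 pegs.py 303.5 180.3 293.5 195.5
```

```text
[611.8 -72.8  83. ] [591.9   6.2  83. ] mid [601.8 -33.3  83. ] len 81.5 stud ang 14.1
```

```bash
python3 -m inch '[[0,-8,0,-0.03],[0,-4,0,0],[0,0,0,0]]'
python3 - <<'E'
from h import *
im=camera("side");cv2.imwrite("pics/s3f.png",im);crop(im,240,160,370,250,6,"pics/s4b.png")
E
```

```text
time: 5.75
tcp_pos: [678.8, -32.2, 70.9]
eef_rot: [[0.151, -0.989, -0.005], [-0.989, -0.151, 0.007], [-0.008, 0.004, -1.0]]
ft_force: [0.8, 1.9, -0.6]
gripper_width: 28.3
```

View pics/s4b.png

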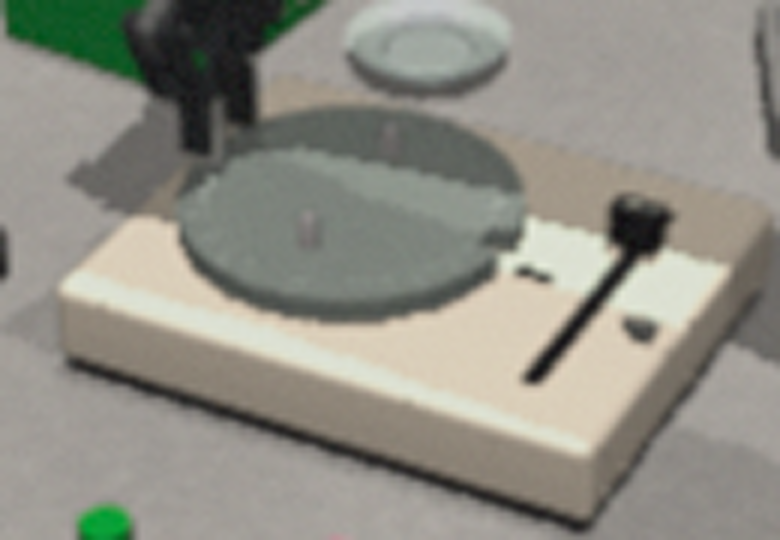

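```bash
python3 pegs.py 305.3 180.5 291.3 195.3
```

```text
[606.9 -74.7  83. ] [597.5   8.6  83. ] mid [602.2 -33.   83. ] len 83.9 stud ang 6.4
```

```bash
python3 -m inch '[[0,5,5,0],[0,0,30,0],[0,0,40,0],[0,0,50,0],[0,0,40,0]]';python3 -m inch '[[-30,-25,0,0],[-40,-25,0,0],[-35,-25,0,0],[0,0,0,0]]' 60
python3 - <<'E'
from h import *
import pickle
m=camera_model("wrist");im=camera("wrist");cv2.imwrite("pics/w3.png",im);pickle.dump(m,open("w3.pkl","wb"))
E
```

```text
time: 6.3
tcp_pos: [671.6, -29.0, 233.7]
eef_rot: [[0.152, -0.988, -0.022], [-0.988, -0.152, 0.003], [-0.006, 0.022, -1.0]]
ft_force: [0.6, 0.4, -0.2]
gripper_width: 27.9
time: 6.7
tcp_pos: [565.4, -105.5, 243.2]
eef_rot: [[0.155, -0.988, -0.011], [-0.988, -0.155, -0.001], [-0.001, 0.011, -1.0]]
ft_force: [1.1, 0.1, -1.1]
gripper_width: 59.7
```

View pics/w3.png

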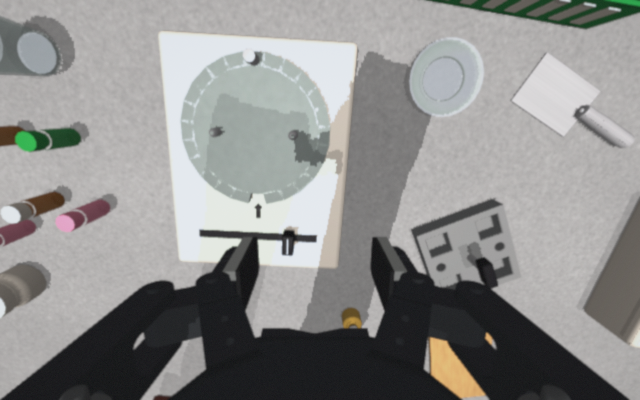

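Run:
```python
from h import *
crop("pics/w3.png",395,180,545,310,5.2,"pics/c4.png")
crop("pics/w3.png",170,30,350,260,3.4,"pics/c5.png")
```

```text
(no output)
```

View pics/c4.png

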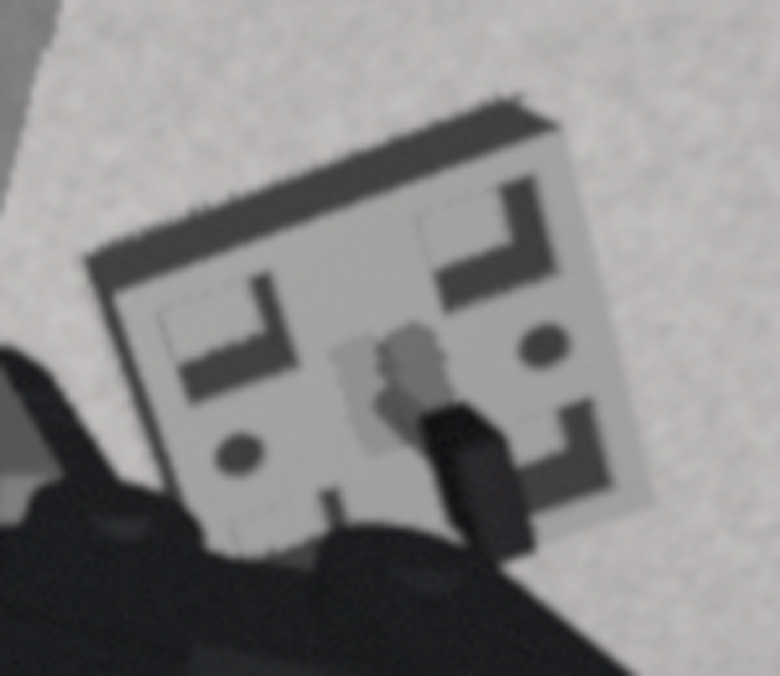

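View pics/c5.png

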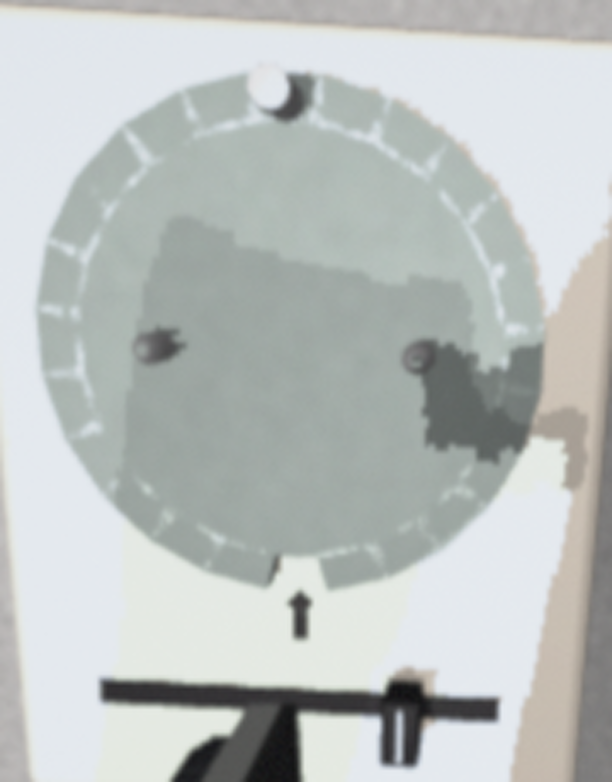

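Run:
```python
from h import *
import pickle
m=pickle.load(open("w3.pkl","rb"))
c5=lambda x,y:(170+x/3.4,30+y/3.4)
def two(a,b,z,n):
    A=plane(m,a,z);B=plane(m,b,z);d=B-A
    print(n,A.round(1),B.round(1),((A+B)/2).round(1),np.hypot(*d[:2]).round(1),np.degrees(np.arctan2(d[1],d[0])).round(1))
two((441.2,267.1),(499.8,246.3),25,"rackholes")
two(c5(152,347),c5(415,354),83,"pegs")
two(c5(300,638),c5(300,592),50,"arrow")
print(plane(m,c5(268,82),88))
two(c5(102,690),c5(498,709),50,"track")
mod=camera_model("side")
r=find_in
for cam in ["wrist","side","scene"]:
    camera(cam)
    print(cam,[(x["pixel"],x["p"]) for x in find_in(cam,"rack_grip")][:2])
```

```text
rackholes [ 453.7 -306.7   25. ] [ 498.2 -378.1   25. ] [ 476.  -342.4   25. ] 84.2 -58.1
pegs [599.9   5.3  83. ] [610.4 -74.7  83. ] [605.1 -34.7  83. ] 80.6 -82.5
arrow [498.5 -44.   50. ] [516.4 -42.2  50. ] [507.5 -43.1  50. ] 18.0 5.7
[678.22134206 -24.48477952  88.        ]
track [466.   27.8  50. ] [ 481.5 -121.2   50. ] [473.8 -46.7  50. ] 149.8 -84.1
wrist [([472.6, 247.4], 0.76)]
side [([388.3, 169.9], 0.71)]
scene [([215.3, 200.0], 0.69)]
```

```bash
python3 -m inch '[[-15,-40,0,0.08],[-15,-40,0,0.08],[-15,-40,0,0.08],[-15,-40,0,0.08],[-12,-35,0,0.08]]' 60;python3 -m inch '[[0,0,0,0],[0,0,0,0]]'
python3 - <<'E'
from h import *
import pickle
m=camera_model("wrist");im=camera("wrist");cv2.imwrite("pics/w4.png",im);pickle.dump(m,open("w4.pkl","wb"))
E
```

```text
time: 7.55
tcp_pos: [500.4, -289.5, 239.9]
eef_rot: [[0.562, -0.827, -0.014], [-0.827, -0.562, 0.003], [-0.01, 0.01, -1.0]]
ft_force: [0.4, -0.5, 0.0]
gripper_width: 59.8
time: 7.75
tcp_pos: [498.5, -295.0, 238.9]
eef_rot: [[0.558, -0.83, -0.016], [-0.83, -0.558, 0.002], [-0.01, 0.013, -1.0]]
ft_force: [1.3, 0.6, 0.0]
gripper_width: 60.1
```

View pics/w4.png

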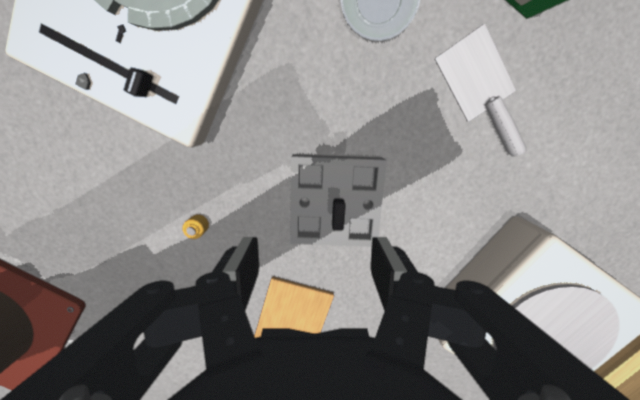

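Run:
```python
from h import *
crop("pics/w4.png",285,145,395,250,5.5,"pics/c6.png")
```

```text
(no output)
```

View pics/c6.png

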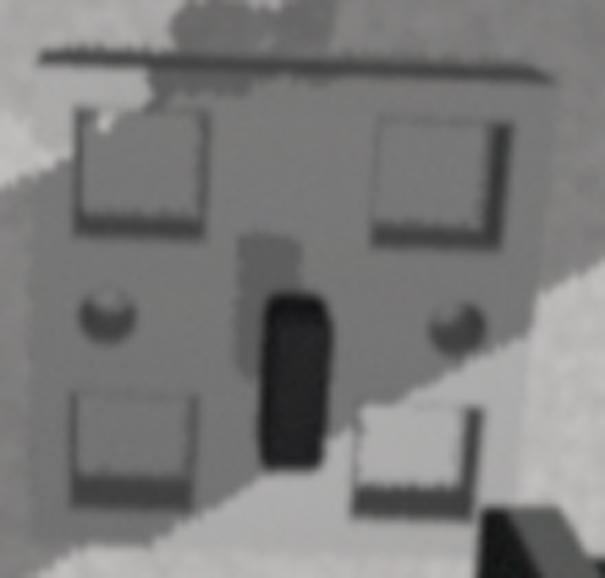

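```bash
python3 - <<'E'
from h import *
import pickle
m=pickle.load(open("w4.pkl","rb"));m3=pickle.load(open("w3.pkl","rb"))
c=lambda x,y:(285+x/5.5,145+y/5.5)
A=plane(m,c(107,316),25);B=plane(m,c(458,329),25);d=B-A
print(A.round(1),B.round(1),((A+B)/2).round(1),np.hypot(*d[:2]).round(1),np.degrees(np.arctan2(d[1],d[0])).round(1))
for z in (75,65): print(plane(m,c(293,387),z).round(1))
# 2-view heights
print(tri([(m,c(107,316)),(m3,(441.2,267.1))]),tri([(m,c(458,329)),(m3,(499.8,246.3))]))
E
python3 -m inch '[[0,0,0,0]]'
```

```text
[ 453.9 -306.3   25. ] [ 498.4 -377.9   25. ] [ 476.1 -342.1   25. ] 84.3 -58.1
[ 477.4 -340.    75. ]
[ 474.7 -342.7   65. ]
(array([ 454.1469514 , -306.1405417 ,   25.88393392]), [0.013339989263392112, 0.013339989263295432]) (array([ 498.50558659, -377.63582159,   25.63033676]), [0.023105450801074696, 0.023105450800835533])
time: 7.9
tcp_pos: [498.9, -294.3, 238.6]
eef_rot: [[0.558, -0.829, -0.017], [-0.829, -0.559, 0.002], [-0.011, 0.013, -1.0]]
ft_force: [-0.3, 0.9, -0.4]
gripper_width: 60.3
```

```bash
python3 -m inch '[[-12,-24,-30,-0.035],[-11,-24,-40,0],[0,0,-40,0],[0,0,-30,0],[0,0,0,0]]' 50
```

```text
time: 8.4
tcp_pos: [480.5, -336.8, 96.0]
eef_rot: [[0.537, -0.844, -0.011], [-0.844, -0.537, 0.002], [-0.007, 0.009, -1.0]]
ft_force: [-0.4, 0.0, -0.2]
gripper_width: 50.3
```

```bash
python3 -m inch '[[-4,-6,-25,-0.01],[-1,-1,-20,0],[0,0,-4,0],[0,0,0,0]]' 45
```

```text
time: 8.8
tcp_pos: [481.2, -341.0, 51.3]
eef_rot: [[0.533, -0.846, -0.006], [-0.846, -0.533, 0.0], [-0.004, 0.005, -1.0]]
ft_force: [-0.1, 0.2, -0.6]
gripper_width: 44.7
```

```bash
python3 -m inch '[[-5,-1,-3,0],[-2,-1,-3,0],[0,0,0,0]]'; python3 -m inch '[[0,0,0,0],[0,0,0,0],[0,0,0,0],[0,0,0,0]]' 5
```

```text
time: 9.1
tcp_pos: [476.5, -343.3, 49.1]
eef_rot: [[0.535, -0.845, -0.001], [-0.845, -0.535, -0.002], [0.001, 0.002, -1.0]]
ft_force: [-0.5, -0.3, -0.5]
gripper_width: 45.3
time: 9.5
tcp_pos: [476.9, -343.7, 50.5]
eef_rot: [[0.534, -0.845, 0.0], [-0.845, -0.534, -0.003], [0.003, 0.002, -1.0]]
ft_force: [0.5, -0.0, -1.8]
gripper_width: 12.9
```

```bash
python3 -m inch '[[0,0,15,0],[0,0,25,0],[0,0,35,0],[0,0,35,0],[0,0,10,0]]'
python3 - <<'E'
from h import *
import pickle
m=camera_model("wrist");im=camera("wrist");cv2.imwrite("pics/w5.png",im);pickle.dump(m,open("w5.pkl","wb"))
im=camera("side");crop(im,300,100,460,220,5,"pics/s5.png")
E
```

```text
time: 10.0
tcp_pos: [473.9, -341.6, 174.3]
eef_rot: [[0.535, -0.845, -0.006], [-0.845, -0.535, 0.001], [-0.004, 0.005, -1.0]]
ft_force: [0.7, -0.1, -3.0]
gripper_width: 13.1
```

View pics/w5.png

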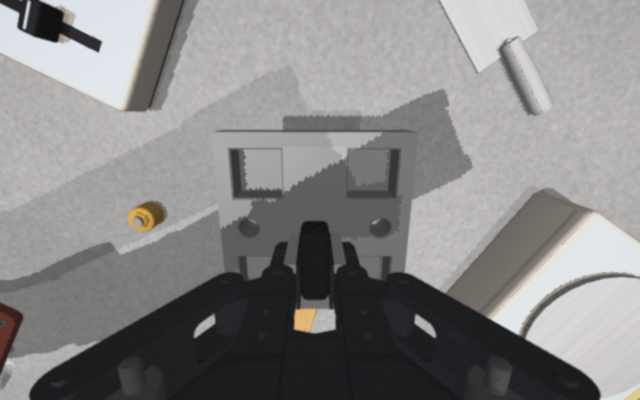

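View pics/s5.png

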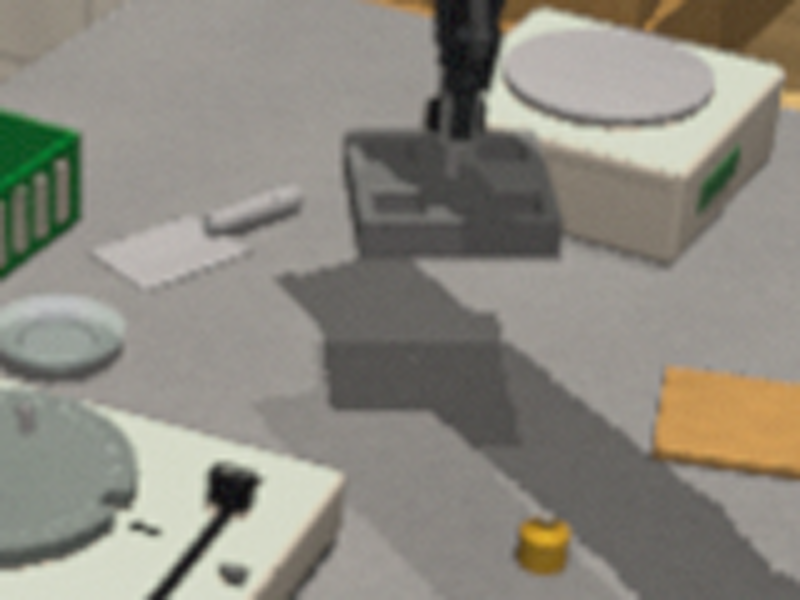

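Run:
```python
from h import *
import pickle
crop("pics/w5.png",215,125,420,285,3.9,"pics/c7.png")
m=pickle.load(open("w5.pkl","rb"))
tcp=np.array([473.9,-341.6,174.3])
A=plane(m,(249,227),149);B=plane(m,(381,226.5),149);d=B-A;mid=(A+B)/2
print(A,B,mid-tcp,np.hypot(*d[:2]),np.degrees(np.arctan2(d[1],d[0])))
```

```text
[ 452.44821914 -305.37751311  149.        ] [ 497.94013266 -376.33640964  149.        ] [  1.2941759    0.74303862 -25.3       ] 84.28925906118359 -57.335973344604284
```

View pics/c7.png

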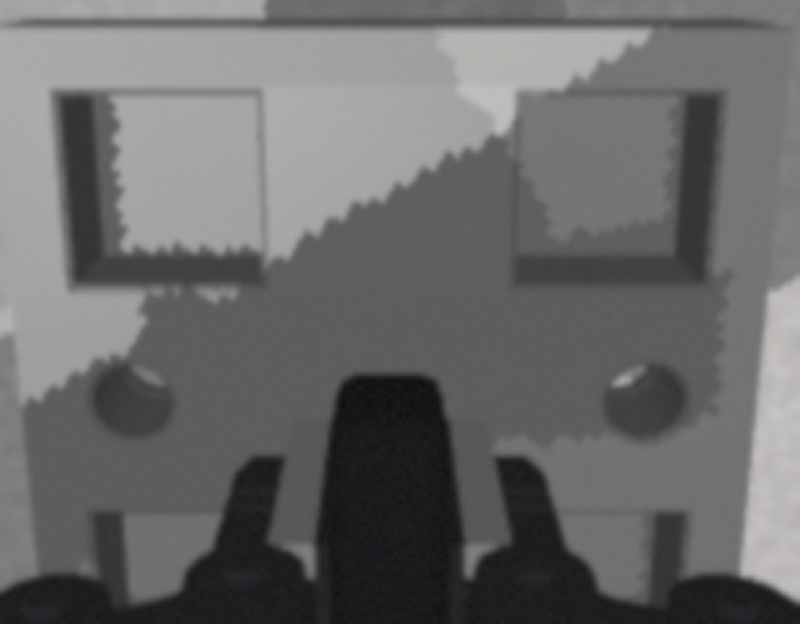

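```bash
python3 -m inch '[[8,18,0,-0.03],[14,32,0,-0.05],[14,34,0,-0.05],[14,34,0,-0.05],[14,34,0,-0.05]]'; python3 -m inch '[[14,34,0,-0.05],[14,34,0,-0.05],[12,30,0,-0.05],[8,18,0,-0.03],[0,0,0,0]]'
```

```text
time: 10.6
tcp_pos: [530.9, -189.8, 162.4]
eef_rot: [[0.309, -0.951, -0.02], [-0.951, -0.309, 0.007], [-0.013, 0.017, -1.0]]
ft_force: [0.4, 0.0, -2.9]
gripper_width: 13.1
time: 11.1
tcp_pos: [576.0, -60.6, 151.3]
eef_rot: [[0.132, -0.991, -0.033], [-0.991, -0.133, 0.017], [-0.021, 0.03, -0.999]]
ft_force: [-0.1, -0.3, -3.5]
gripper_width: 12.4
```

```bash
python3 -m inch '[[14,14,3,-0.02],[13,12,3,0],[2,2,0,0],[0,0,0,0],[0,0,0,0]]'
python3 - <<'E'
from h import *
import pickle
m=camera_model("wrist");im=camera("wrist");cv2.imwrite("pics/w6.png",im);pickle.dump(m,open("w6.pkl","wb"))
im=camera("side");crop(im,220,100,380,220,5,"pics/s6.png")
im=camera("scene");crop(im,220,130,380,270,5,"pics/s6b.png")
E
```

```text
time: 11.6
tcp_pos: [600.2, -35.1, 148.9]
eef_rot: [[0.112, -0.993, -0.046], [-0.994, -0.112, 0.017], [-0.022, 0.044, -0.999]]
ft_force: [0.9, -0.8, -2.8]
gripper_width: 13.0
```

View pics/w6.png

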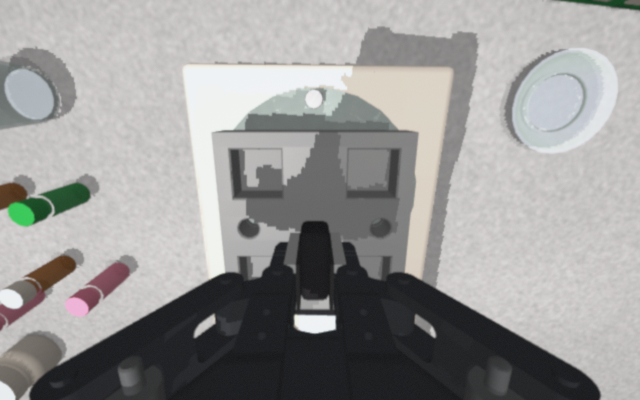

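View pics/s6.png

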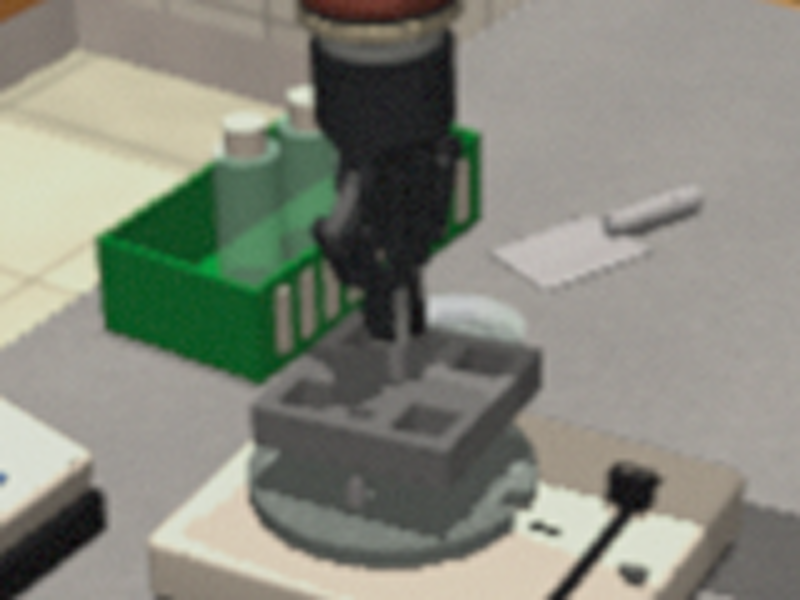

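View pics/s6b.png

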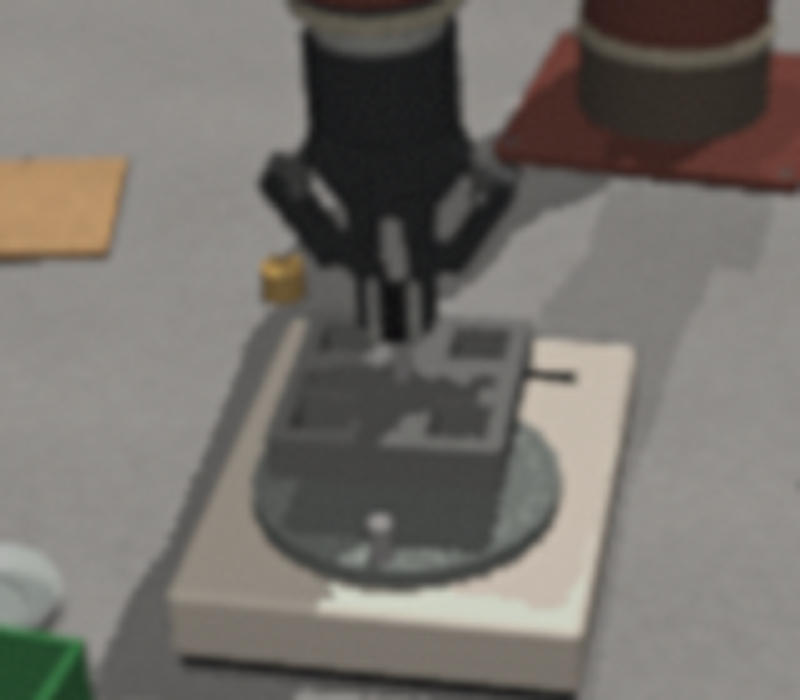

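```bash
python3 -m inch '[[0,0,6,0],[0,0,6,0],[0,0,6,0],[0,0,6,0],[0,0,6,0]]'; python3 -m inch '[[0,0,6,0],[0,0,6,0],[0,0,6,0],[0,0,6,0],[0,0,6,0]]';python3 -m inch '[[0,0,0,0],[0,0,0,0]]'; python3 -m inch '[[0,0,-40,0],[0,0,0,0],[0,0,0,0]]'
```

```text
time: 12.25
tcp_pos: [600.0, -36.4, 182.5]
eef_rot: [[0.11, -0.993, -0.044], [-0.994, -0.11, 0.016], [-0.021, 0.042, -0.999]]
ft_force: [0.3, 0.6, -3.1]
gripper_width: 12.9
time: 12.75
tcp_pos: [600.2, -36.3, 215.8]
eef_rot: [[0.11, -0.993, -0.043], [-0.994, -0.111, 0.016], [-0.021, 0.041, -0.999]]
ft_force: [-0.1, -0.4, -2.6]
gripper_width: 12.7
time: 12.95
tcp_pos: [600.6, -36.3, 216.9]
eef_rot: [[0.11, -0.993, -0.042], [-0.994, -0.111, 0.016], [-0.02, 0.04, -0.999]]
ft_force: [-0.2, 0.1, -3.0]
gripper_width: 12.9
time: 13.25
tcp_pos: [601.2, -36.2, 177.4]
eef_rot: [[0.11, -0.993, -0.041], [-0.994, -0.111, 0.016], [-0.02, 0.039, -0.999]]
ft_force: [1.0, -0.4, -1.7]
gripper_width: 12.8
```

```bash
python3 -m inch '[[-40,0,0,0],[0,0,0,0],[0,0,0,0]]';  python3 -m inch '[[8,0,0,0],[8,0,0,0],[8,0,0,0],[8,0,0,0],[8,0,0,0]]'
```

```text
time: 13.55
tcp_pos: [559.7, -36.1, 178.8]
eef_rot: [[0.11, -0.993, -0.043], [-0.994, -0.111, 0.016], [-0.021, 0.04, -0.999]]
ft_force: [0.4, -0.4, -2.1]
gripper_width: 12.8
time: 14.05
tcp_pos: [606.0, -36.1, 182.0]
eef_rot: [[0.11, -0.993, -0.037], [-0.994, -0.111, 0.016], [-0.02, 0.035, -0.999]]
ft_force: [-0.2, 0.4, -3.1]
gripper_width: 12.8
```

```bash
python3 -m inch '[[-50,0,0,0],[12,0,0,0],[12,0,0,0],[12,0,0,0],[12,0,0,0]]';  python3 -m inch '[[-50,0,0,0],[0,0,0,0],[24,0,0,0],[24,0,0,0],[0,0,0,0]]'
```

```text
time: 14.55
tcp_pos: [601.9, -35.7, 174.1]
eef_rot: [[0.111, -0.992, -0.053], [-0.994, -0.112, 0.017], [-0.023, 0.051, -0.998]]
ft_force: [0.9, 0.4, -2.9]
gripper_width: 13.1
time: 15.05
tcp_pos: [606.3, -35.1, 169.6]
eef_rot: [[0.111, -0.992, -0.06], [-0.993, -0.112, 0.02], [-0.027, 0.057, -0.998]]
ft_force: [0.2, 0.1, -2.2]
gripper_width: 12.8
```

```bash
python3 -m inch '[[-8,0,0,0],[-8,0,0,0],[-8,0,0,0],[-8,0,0,0],[-8,0,0,0]]';  python3 -m inch '[[8,0,0,0],[8,0,0,0],[8,0,0,0],[8,0,0,0],[8,0,0,0]]'
```

```text
time: 15.55
tcp_pos: [564.7, -34.9, 170.5]
eef_rot: [[0.111, -0.992, -0.058], [-0.993, -0.112, 0.02], [-0.027, 0.056, -0.998]]
ft_force: [-0.1, -0.4, -2.6]
gripper_width: 13.0
time: 16.05
tcp_pos: [606.3, -35.4, 171.6]
eef_rot: [[0.11, -0.992, -0.057], [-0.994, -0.112, 0.02], [-0.026, 0.054, -0.998]]
ft_force: [-0.0, 0.3, -2.6]
gripper_width: 12.6
```

```bash
python3 -m inch '[[0,0,12,0],[0,0,14,0],[0,0,14,0],[0,0,14,0],[0,0,14,0]]';  python3 -m inch '[[-30,0,-20,0],[-40,0,-25,0],[-35,0,-25,0],[0,0,0,0],[0,0,0,0]]'; python3 -m inch '[[10,0,0,0],[10,0,0,0],[10,0,0,0],[10,0,0,0],[10,0,0,0]]'; python3 -m inch '[[10,0,0,0],[10,0,0,0],[10,0,0,0],[10,0,0,0],[10,0,0,0]]'
```

```text
time: 16.55
tcp_pos: [606.6, -35.0, 243.7]
eef_rot: [[0.111, -0.992, -0.059], [-0.993, -0.112, 0.02], [-0.027, 0.057, -0.998]]
ft_force: [0.4, -1.1, -2.3]
gripper_width: 12.9
time: 17.05
tcp_pos: [499.1, -34.8, 179.6]
eef_rot: [[0.111, -0.993, -0.05], [-0.994, -0.112, 0.019], [-0.025, 0.048, -0.999]]
ft_force: [0.1, 0.4, -2.5]
gripper_width: 12.6
time: 17.55
tcp_pos: [557.2, -34.7, 183.6]
eef_rot: [[0.111, -0.993, -0.043], [-0.994, -0.112, 0.019], [-0.024, 0.041, -0.999]]
ft_force: [0.1, -0.1, -2.1]
gripper_width: 13.3
time: 18.05
tcp_pos: [612.3, -34.6, 182.8]
eef_rot: [[0.111, -0.993, -0.044], [-0.994, -0.112, 0.019], [-0.024, 0.042, -0.999]]
ft_force: [0.3, 0.2, -2.6]
gripper_width: 12.7
```

```bash
python3 -m inch '[[0,0,12,0],[0,0,14,0],[0,0,14,0],[0,0,14,0],[0,0,14,0]]';  python3 -m inch '[[-35,0,-25,0],[-40,0,-30,0],[-40,0,-25,0],[0,0,0,0],[0,0,0,0]]'; python3 -m inch '[[8,0,5,0],[10,0,5,0],[10,0,5,0],[10,0,5,0],[10,0,5,0]]'; python3 -m inch '[[10,0,5,0],[10,0,5,0],[10,0,5,0],[10,0,5,0],[10,0,5,0]]'; python3 -m inch '[[-35,0,-20,0],[-40,0,-20,0],[-40,0,-20,0],[0,0,0,0],[0,0,0,0]]'; python3 -m inch '[[8,0,5,0],[10,0,5,0],[10,0,5,0],[10,0,5,0],[10,0,5,0]]'
```

```text
time: 18.55
tcp_pos: [612.1, -34.5, 255.3]
eef_rot: [[0.111, -0.993, -0.046], [-0.993, -0.112, 0.02], [-0.025, 0.044, -0.999]]
ft_force: [0.2, -0.4, -2.7]
gripper_width: 12.8
time: 19.05
tcp_pos: [493.4, -34.3, 180.5]
eef_rot: [[0.111, -0.993, -0.038], [-0.994, -0.112, 0.019], [-0.023, 0.036, -0.999]]
ft_force: [0.4, 0.3, -1.4]
gripper_width: 12.8
time: 19.55
tcp_pos: [551.2, -34.2, 213.2]
eef_rot: [[0.111, -0.993, -0.029], [-0.994, -0.112, 0.019], [-0.022, 0.026, -0.999]]
ft_force: [0.3, 0.2, -4.3]
gripper_width: 13.0
time: 20.05
tcp_pos: [614.9, -33.6, 245.6]
eef_rot: [[0.112, -0.994, -0.018], [-0.993, -0.112, 0.02], [-0.022, 0.015, -1.0]]
ft_force: [-0.2, -0.1, -3.2]
gripper_width: 13.1
time: 20.55
tcp_pos: [507.9, -32.5, 188.2]
eef_rot: [[0.113, -0.994, -0.009], [-0.993, -0.113, 0.023], [-0.024, 0.007, -1.0]]
ft_force: [0.8, -0.2, -1.0]
gripper_width: 13.2
time: 21.05
tcp_pos: [569.2, -32.1, 221.1]
eef_rot: [[0.113, -0.994, 0.001], [-0.993, -0.113, 0.024], [-0.023, -0.004, -1.0]]
ft_force: [-0.1, 0.0, -2.8]
gripper_width: 12.5
```

```bash
python3 -m inch '[[10,-1,-10,0],[10,-1,-10,0],[8,0,-10,0],[4,0,-12,0],[0,0,-10,0]]'; python3 -m inch '[[0,0,-8,0],[0,0,-5,0],[0,0,0,0]]';python3 - <<'E'
from h import *
import pickle
m=camera_model("wrist");im=camera("wrist");cv2.imwrite("pics/w7.png",im);pickle.dump(m,open("w7.pkl","wb"))
crop(im,170,80,470,300,2.6,"pics/c8.png");print(arm.read_state()["tcp_pos"])
E
```

```text
time: 21.55
tcp_pos: [610.6, -34.0, 167.4]
eef_rot: [[0.113, -0.994, 0.008], [-0.993, -0.113, 0.025], [-0.024, -0.011, -1.0]]
ft_force: [-0.9, -0.4, -2.8]
gripper_width: 13.1
time: 21.85
tcp_pos: [608.2, -34.0, 150.1]
eef_rot: [[0.113, -0.994, 0.002], [-0.993, -0.113, 0.025], [-0.025, -0.005, -1.0]]
ft_force: [-0.1, 0.2, -3.8]
gripper_width: 12.9
[608.4278385  -33.98249666 150.56074998]
```

View pics/c8.png

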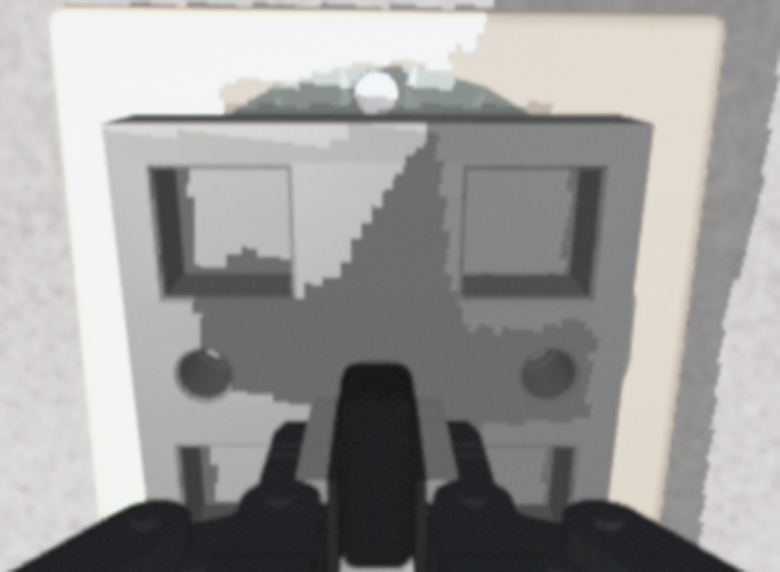

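Run:
```python
from h import *
import pickle
m=pickle.load(open("w7.pkl","rb"))
c=lambda x,y:(170+x/2.6,80+y/2.6)
zt=150.5-50.5+25
A=plane(m,c(204,373),zt);B=plane(m,c(548,373),zt);d=B-A
print("rack",((A+B)/2).round(1),np.hypot(*d[:2]).round(1),np.degrees(np.arctan2(d[1],d[0])).round(1))
s=plane(m,c(377,90),88);print("stud",s.round(1),"axis",(s-74*np.array([.9935,.113,0])).round(1), (s-74*np.array([.993,.12,0])).round(1))
# disc edge far & housing far edge
print(plane(m,c(60,12),50),plane(m,c(722,15),50))
```

```text
rack [612.1 -32.7 125. ] 84.1 -82.9
stud [678.4 -24.7  88. ] axis [604.8 -33.1  88. ] [604.9 -33.6  88. ]
[690.44466269  77.00404373  50.        ] [ 712.35258062 -126.16273218   50.        ]
```

```bash
python3 -m inch '[[-5,-1,-5,0],[-3,0,-5,0],[0,0,0,0]]';python3 - <<'E'
from h import *
import pickle
m=camera_model("wrist");im=camera("wrist");cv2.imwrite("pics/w8.png",im);pickle.dump(m,open("w8.pkl","wb"))
crop(im,170,80,470,300,2.6,"pics/c9.png");print(arm.read_state()["tcp_pos"])
im=camera("side");crop(im,230,120,360,220,6,"pics/s8.png")
E
```

```text
time: 22.2
tcp_pos: [600.0, -35.2, 141.3]
eef_rot: [[0.113, -0.994, 0.005], [-0.993, -0.113, 0.025], [-0.024, -0.008, -1.0]]
ft_force: [-0.4, -0.1, -3.2]
gripper_width: 13.1
[600.40686475 -35.17314785 141.67001903]
```

View pics/c9.png

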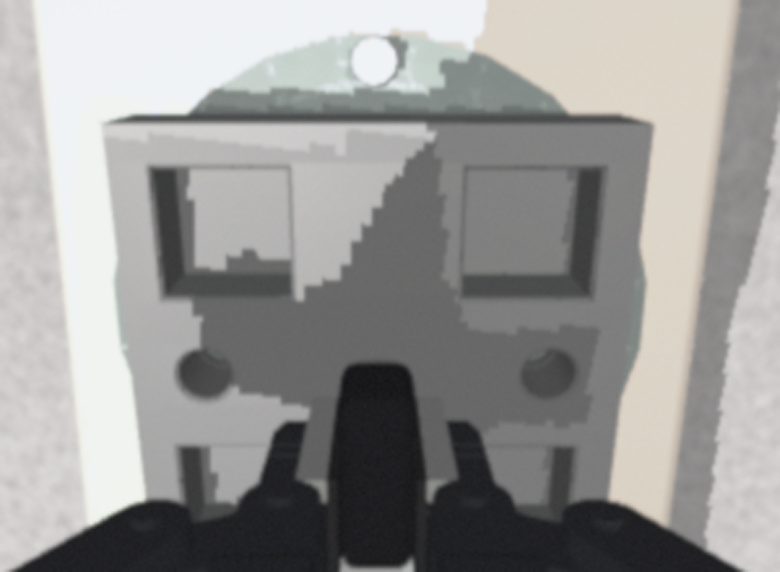

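View pics/s8.png

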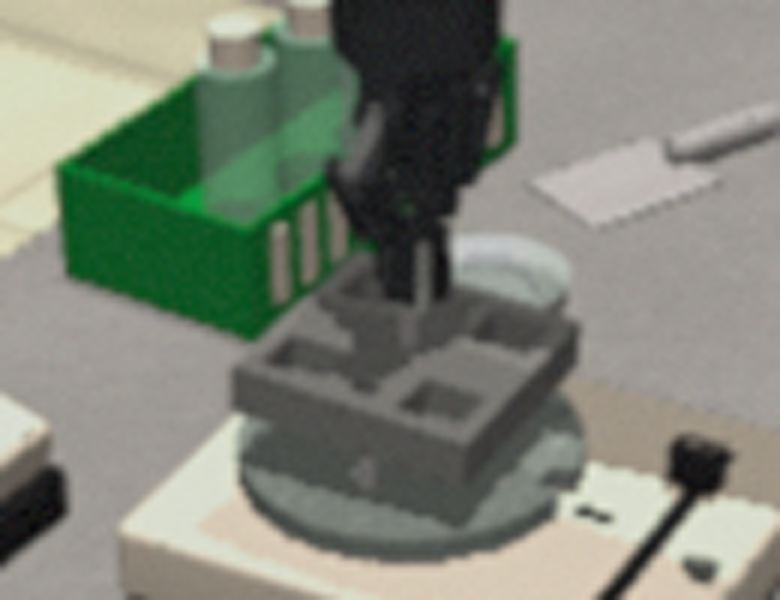

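```bash
python3 -m inch '[[1,1,-4,0],[0,0,-4,0],[0,0,0,0]]';python3 - <<'E'
from h import *
im=camera("wrist");cv2.imwrite("pics/w9.png",im);
crop(im,225,205,405,245,4.4,"pics/c10.png")
E
```

```text
time: 22.6
tcp_pos: [602.4, -34.0, 133.9]
eef_rot: [[0.113, -0.994, 0.008], [-0.993, -0.113, 0.025], [-0.024, -0.01, -1.0]]
ft_force: [-1.1, 0.1, -2.4]
gripper_width: 13.0
```

View pics/c10.png

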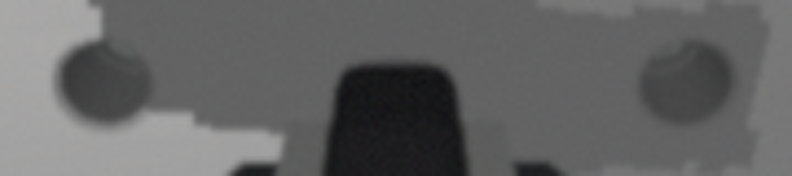

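```bash
python3 -m inch '[[-2,0,-4,0],[0,0,-3,0],[0,0,-3,0],[0,0,0,0]]'
```

```text
time: 23.05
tcp_pos: [599.8, -34.3, 123.1]
eef_rot: [[0.113, -0.994, 0.007], [-0.993, -0.113, 0.024], [-0.023, -0.009, -1.0]]
ft_force: [-0.3, -0.1, -1.7]
gripper_width: 12.8
```

```bash
python3 -m inch '[[1,0,-3,0],[0,0,-3,0],[0,0,-2,0],[0,0,0,0]]'
python3 - <<'E'
from h import *
im=camera("side");crop(im,230,120,360,220,6,"pics/s10.png")
im=camera("scene");crop(im,220,150,360,260,5.5,"pics/s10b.png")
E
```

```text
time: 23.45
tcp_pos: [602.2, -33.4, 117.0]
eef_rot: [[0.115, -0.993, 0.009], [-0.993, -0.114, 0.025], [-0.023, -0.012, -1.0]]
ft_force: [-4.1, -2.0, 0.4]
gripper_width: 12.9
```

View pics/s10.png

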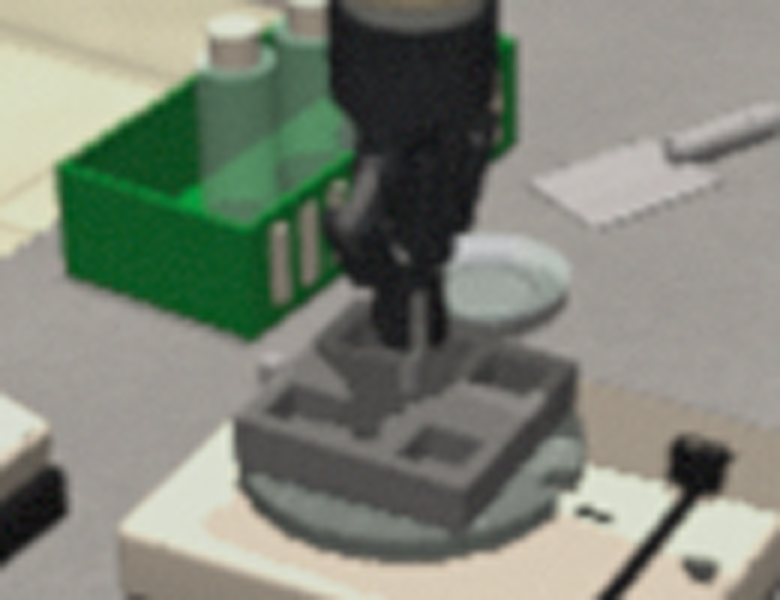

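View pics/s10b.png

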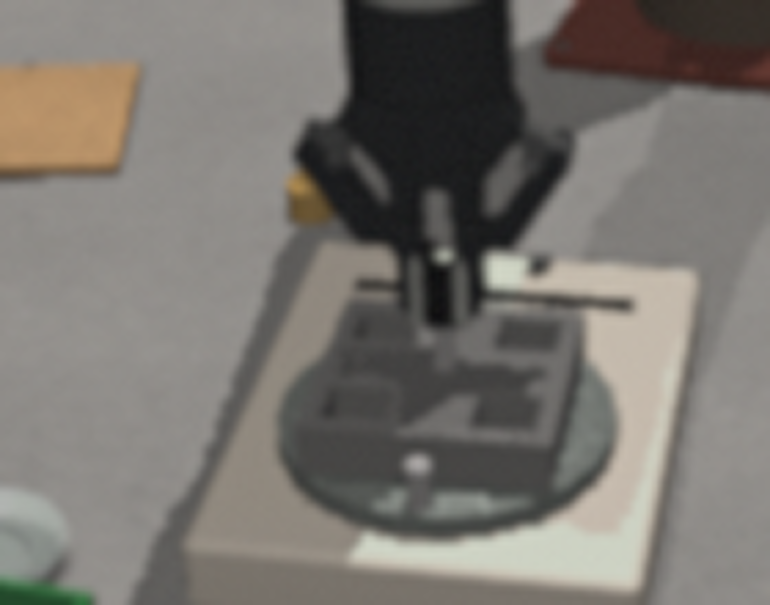

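```bash
python3 -m inch '[[-2,-1,-1,0],[0,0,-1,0],[0,0,0,0]]'
```

```text
time: 23.85
tcp_pos: [602.2, -33.5, 117.1]
eef_rot: [[0.115, -0.993, 0.015], [-0.993, -0.115, 0.025], [-0.024, -0.017, -1.0]]
ft_force: [-2.4, -0.6, -0.2]
gripper_width: 13.0
```

```bash
python3 -m inch '[[0,0,0,0],[0,0,0,0],[0,0,0,0]]' 40; python3 -m inch '[[0,0,8,0],[0,0,8,0],[0,0,10,0],[0,0,10,0],[0,0,10,0]]';python3 - <<'E'
from h import *
import pickle
m=camera_model("wrist");im=camera("wrist");cv2.imwrite("pics/w10.png",im);pickle.dump(m,open("w10.pkl","wb"))
crop(im,170,60,470,280,2.6,"pics/c11.png");print(arm.read_state()["tcp_pos"])
im=camera("side");crop(im,230,120,360,220,6,"pics/s11.png")
E
```

```text
time: 24.15
tcp_pos: [603.6, -33.3, 117.2]
eef_rot: [[0.115, -0.993, 0.018], [-0.993, -0.114, 0.026], [-0.024, -0.021, -1.0]]
ft_force: [0.5, 0.1, -0.5]
gripper_width: 40.0
time: 24.65
tcp_pos: [603.7, -33.2, 166.5]
eef_rot: [[0.115, -0.993, 0.018], [-0.993, -0.114, 0.027], [-0.024, -0.021, -0.999]]
ft_force: [0.6, 0.9, 0.0]
gripper_width: 39.8
[604.70328327 -33.1185488  168.64576485]
```

View pics/c11.png

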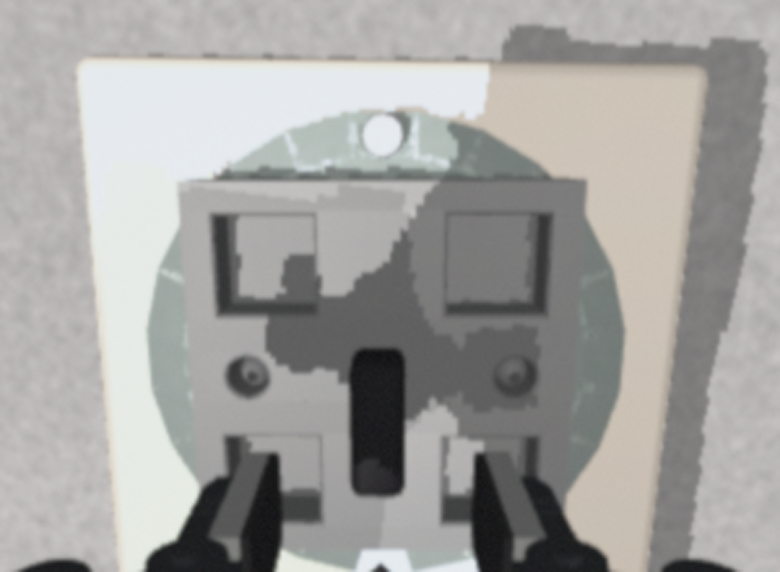

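View pics/s11.png

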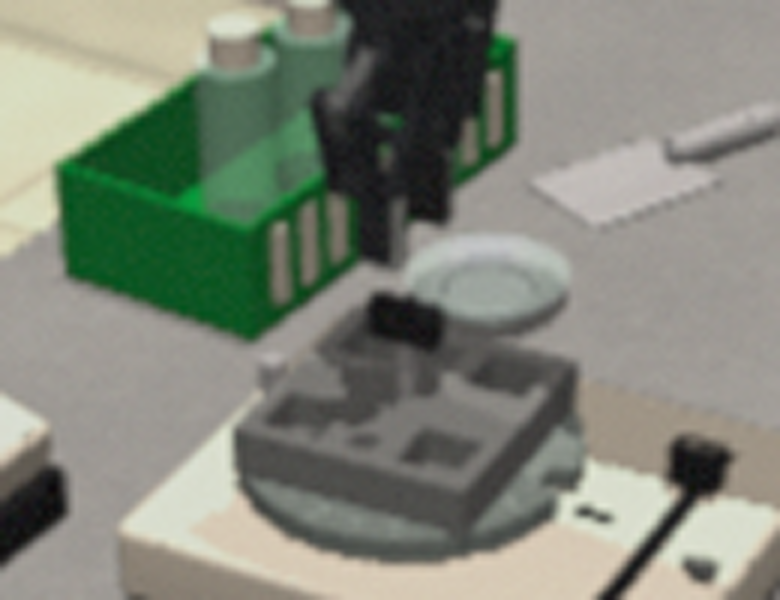

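Run:
```python
from h import *
import pickle
m=pickle.load(open("w10.pkl","rb"))
c=lambda x,y:(170+x/2.6,60+y/2.6)
def two(a,b,z):
    A=plane(m,c(*a),z);B=plane(m,c(*b),z);d=B-A
    print(((A+B)/2).round(1),np.hypot(*d[:2]).round(1),np.degrees(np.arctan2(d[1],d[0])).round(1))
for z in (86,89,92):two((248,375),(516,374),z)
for z in (86,89,92):two((178,181),(587,181),z)
print("wells z89");[print(plane(m,c(x,y),89).round(1)) for x,y in ((266,263),(497,263))]
print(plane(m,c(382,135),88))
```

```text
[604.7 -32.9  86. ] 85.3 -82.8
[605.6 -32.9  89. ] 84.2 -82.8
[606.5 -32.8  92. ] 83.0 -82.8
[664.2 -25.8  86. ] 121.6 -83.3
[664.3 -25.9  89. ] 120.0 -83.3
[664.4 -25.9  92. ] 118.4 -83.3
wells z89
[636.3   6.   89. ]
[644.5 -63.3  89. ]
[677.22501712 -24.56004092  88.        ]
```

```bash
python3 -m inch '[[0,0,12,0.1],[-5,10,12,0.13],[-10,20,6,0.13],[-10,20,3,0.13],[-10,20,3,0.13]]' 50; python3 -m inch '[[-10,20,3,0.13],[-10,20,3,0.13],[-10,20,3,0.13],[-10,20,3,0.13],[-10,20,3,0.13]]';python3 -m inch '[[-10,20,3,0.13],[-10,20,3,0.13],[0,10,3,0.08],[0,0,0,0]]'
```

```text
time: 25.25
tcp_pos: [568.6, 34.8, 203.8]
eef_rot: [[0.681, -0.732, 0.0], [-0.732, -0.681, 0.031], [-0.022, -0.021, -1.0]]
ft_force: [0.3, 0.1, -0.9]
gripper_width: 50.2
time: 25.75
tcp_pos: [515.7, 138.1, 218.7]
eef_rot: [[0.989, -0.144, -0.019], [-0.143, -0.989, 0.024], [-0.023, -0.021, -1.0]]
ft_force: [0.9, 0.7, -1.0]
gripper_width: 49.9
time: 26.15
tcp_pos: [492.6, 193.3, 228.2]
eef_rot: [[0.976, 0.217, -0.026], [0.217, -0.976, 0.016], [-0.022, -0.021, -1.0]]
ft_force: [-0.4, 0.3, -0.0]
gripper_width: 50.1
```

```bash
python3 -m inch '[[0,0,0,-0.05],[0,0,0,-0.05],[0,0,0,0]]';python3 - <<'E'
from h import *
import pickle
m=camera_model("wrist");im=camera("wrist");cv2.imwrite("pics/w11.png",im);pickle.dump(m,open("w11.pkl","wb"))
E
```

```text
time: 26.45
tcp_pos: [492.7, 191.7, 227.4]
eef_rot: [[0.994, 0.107, -0.025], [0.108, -0.994, 0.018], [-0.023, -0.02, -1.0]]
ft_force: [-0.4, 0.3, -0.3]
gripper_width: 49.8
```

View pics/w11.png

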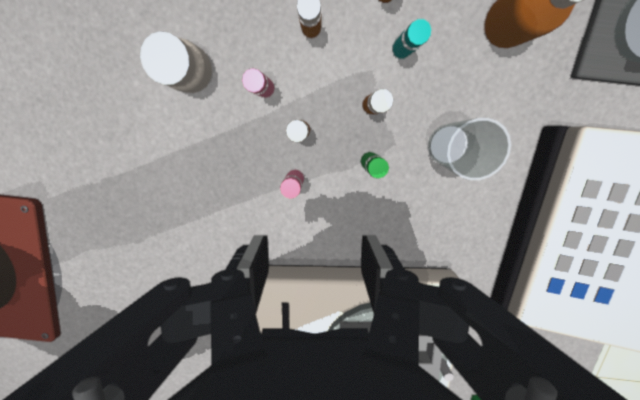

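The wrist view shows white-capped brown vials A at (297,131), B at (380,101) and C at (309,15). The look-alikes are green at (376,166), turquoise at (415,37) and pink at (291,186) and (256,82).

Run:
```python
from h import *
import pickle
crop("pics/w11.png",230,0,450,200,3.5,"pics/c12.png")
m=pickle.load(open("w11.pkl","rb"));S=camera_model("scene")
for n,p,s in (("A",(297,130),(577,124)),("B",(381,100),(608,170)),("C",(309,4),(682,137))): print(n,plane(m,p,65).round(1),tri([(m,p),(S,(180+s[0]/2.5,160+s[1]/2.5))]))
```

```text
A [463.9 247.7  65. ] (array([463.93057245, 246.74372897,  66.13405473]), [1.0376491044186673, 1.0376491044186358])
B [546.6 286.8  65. ] (array([546.21860642, 285.51731779,  66.86252922]), [1.0642618328408726, 1.0642618328407916])
C [464.5 364.7  65. ] (array([464.93705021, 362.23930431,  68.54129605]), [1.1572307941143043, 1.1572307941141866])
```

View pics/c12.png

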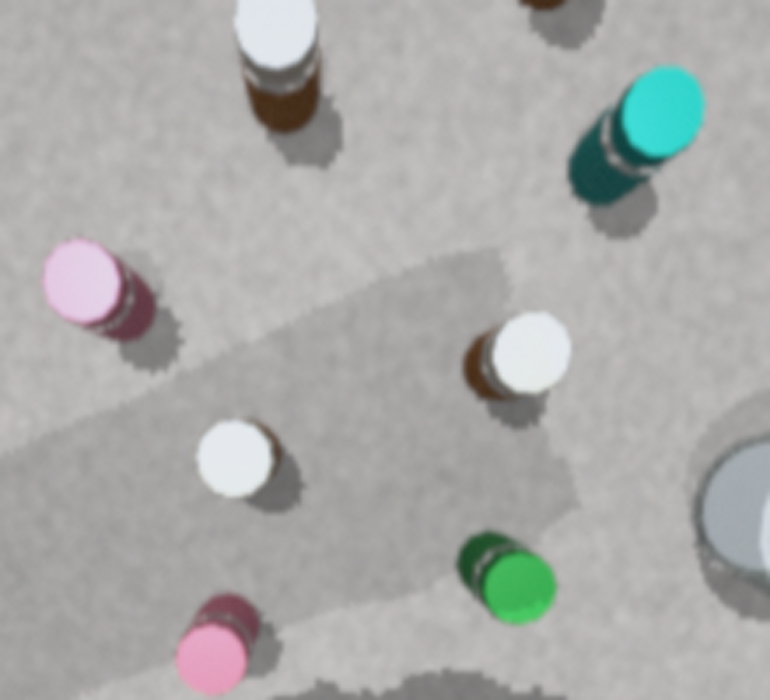

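```bash
python3 -m inch '[[-10,18,-15,0],[-10,18,-18,0],[-9,18,-18,0],[0,1,-18,0],[0,0,-10,0]]' 44
```

```text
time: 27.0
tcp_pos: [464.9, 245.3, 146.8]
eef_rot: [[0.994, 0.104, -0.022], [0.105, -0.994, 0.018], [-0.02, -0.02, -1.0]]
ft_force: [-0.0, 0.6, -0.3]
gripper_width: 44.0
```

```bash
python3 -m inch '[[-1,2,-18,0],[0,0,-18,0],[0,0,-15,0],[0,0,0,0]]'
python3 - <<'E'
from h import *
import pickle
m=camera_model("wrist");im=camera("wrist");cv2.imwrite("pics/w12.png",im)
E
```

```text
time: 27.4
tcp_pos: [464.6, 244.7, 93.0]
eef_rot: [[0.995, 0.102, -0.023], [0.102, -0.995, 0.017], [-0.021, -0.019, -1.0]]
ft_force: [-0.4, -0.4, 0.3]
gripper_width: 44.0
```

View pics/w12.png

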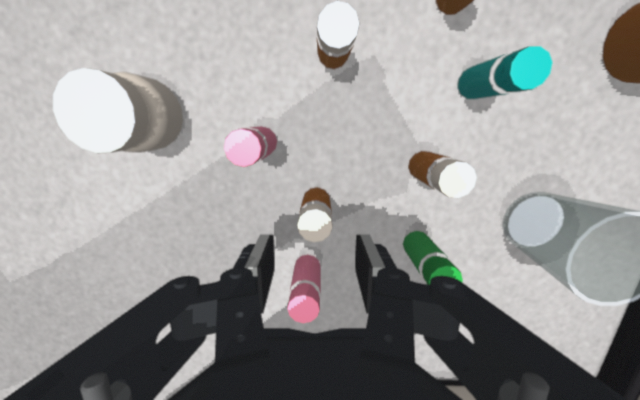

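Run:
```python
from h import *
m=camera_model("wrist")
print("TCP",proj(m,arm.read_state()["tcp_pos"]),"tcp at z93; A:",plane(m,(314,224),65),"pink",plane(m,(304,304),65), "B",plane(m,(457,179),65),"C",plane(m,(337,23),65))
```

```text
TCP [315.12838739 247.29178169] tcp at z93; A: [463.70163772 247.76850809  65.        ] pink [462.8008379  187.33743591  65.        ] B [548.43794064 286.82640904  65.        ] C [464.29200204 364.65656114  65.        ]
```

Consistent: A is at (463.7,247.8). Descend and grip.

```bash
python3 -m inch '[[-1,3,-15,0],[0,1,-18,0],[0,0,-18,0],[0,0,-10,0],[0,0,0,0]]'
```

```text
time: 27.95
tcp_pos: [467.1, 249.7, 33.0]
eef_rot: [[0.995, 0.1, -0.016], [0.1, -0.995, 0.019], [-0.014, -0.021, -1.0]]
ft_force: [0.2, 0.7, 0.2]
gripper_width: 43.8
```

```bash
python3 -m inch '[[-3,-2,-4,0],[0,0,-1,0]]'; python3 -m inch '[[0,0,0,0],[0,0,0,0],[0,0,0,0]]' 15;python3 -m inch '[[0,0,6,0],[0,0,10,0],[0,0,12,0],[0,0,12,0],[0,0,12,0]]'
python3 - <<'E'
from h import *
import pickle
m=camera_model("wrist");im=camera("wrist");cv2.imwrite("pics/w13.png",im)
im=camera("side");crop(im,200,200,340,330,5,"pics/s13.png")
E
```

```text
time: 28.15
tcp_pos: [464.4, 247.9, 28.6]
eef_rot: [[0.995, 0.1, -0.015], [0.1, -0.995, 0.02], [-0.013, -0.021, -1.0]]
ft_force: [-0.1, 0.3, 0.7]
gripper_width: 44.3
time: 28.45
tcp_pos: [465.2, 248.2, 30.0]
eef_rot: [[0.995, 0.099, -0.013], [0.1, -0.995, 0.021], [-0.011, -0.022, -1.0]]
ft_force: [0.5, -0.5, -1.1]
gripper_width: 22.1
time: 28.95
tcp_pos: [464.8, 248.2, 86.1]
eef_rot: [[0.995, 0.1, -0.014], [0.1, -0.995, 0.021], [-0.011, -0.022, -1.0]]
ft_force: [0.6, -0.0, -0.4]
gripper_width: 22.1
```

View pics/s13.png

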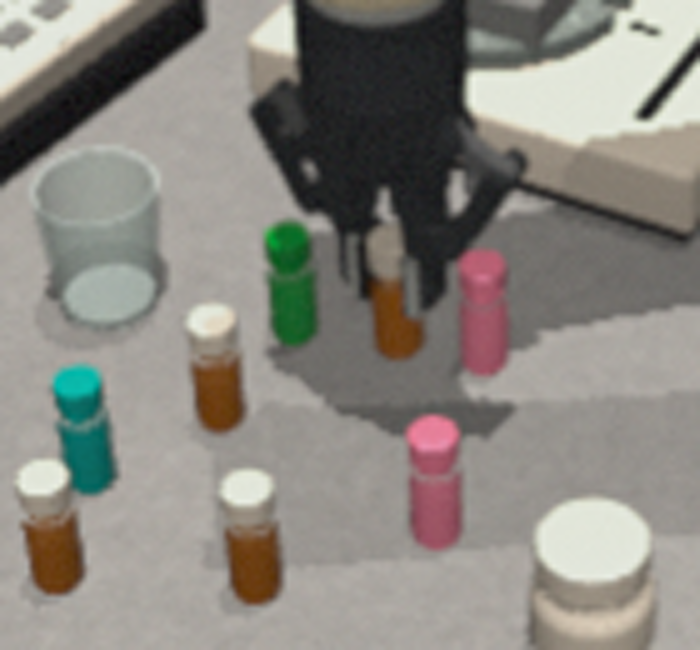

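```bash
python3 -m inch '[[0,0,15,0],[0,0,15,0],[0,0,15,0],[2,-6,12,0],[4,-12,12,0]]'; python3 -m inch '[[6,-18,8,0],[6,-18,6,0],[6,-18,4,0],[6,-18,2,0],[6,-18,2,0]]'; python3 -m inch '[[6,-18,0,0],[6,-18,0,0],[6,-18,0,0],[6,-18,0,0],[6,-18,0,0]]'
```

```text
time: 29.55
tcp_pos: [470.1, 230.7, 158.1]
eef_rot: [[0.995, 0.102, -0.013], [0.103, -0.994, 0.021], [-0.011, -0.022, -1.0]]
ft_force: [0.9, -0.6, -0.2]
gripper_width: 21.9
time: 30.05
tcp_pos: [501.6, 136.4, 184.4]
eef_rot: [[0.995, 0.104, -0.011], [0.104, -0.994, 0.021], [-0.008, -0.022, -1.0]]
ft_force: [0.0, -0.4, -0.7]
gripper_width: 22.5
time: 30.55
tcp_pos: [532.5, 39.4, 186.2]
eef_rot: [[0.995, 0.102, -0.01], [0.102, -0.995, 0.02], [-0.008, -0.021, -1.0]]
ft_force: [-0.1, -0.6, 0.2]
gripper_width: 21.9
```

```bash
python3 -m inch '[[7,-18,0,0.01],[7,-18,0,0],[7,-18,0,0],[7,-18,0,0],[7,-18,0,0]]'; python3 -m inch '[[5,-10,-5,0],[1,-3,-8,0],[0,0,-8,0],[0,0,0,0]]'
python3 - <<'E'
from h import *
import pickle
m=camera_model("wrist");im=camera("wrist");cv2.imwrite("pics/w14.png",im);pickle.dump(m,open("w14.pkl","wb"))
im=camera("side");crop(im,230,110,360,220,6,"pics/s14.png")
im=camera("scene");crop(im,220,130,360,240,5.5,"pics/s14b.png")
E
```

```text
time: 31.05
tcp_pos: [567.6, -57.8, 187.3]
eef_rot: [[0.994, 0.111, -0.011], [0.111, -0.994, 0.02], [-0.009, -0.021, -1.0]]
ft_force: [0.1, -0.3, -1.0]
gripper_width: 22.0
time: 31.45
tcp_pos: [573.1, -74.1, 164.0]
eef_rot: [[0.994, 0.107, -0.013], [0.107, -0.994, 0.02], [-0.011, -0.021, -1.0]]
ft_force: [-0.5, -0.6, 0.1]
gripper_width: 21.8
```

View pics/w14.png

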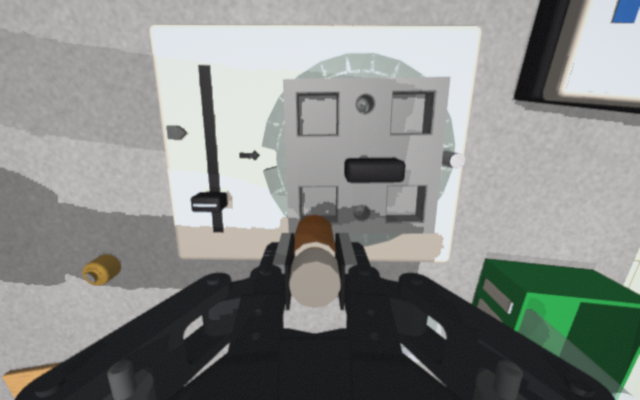

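View pics/s14.png

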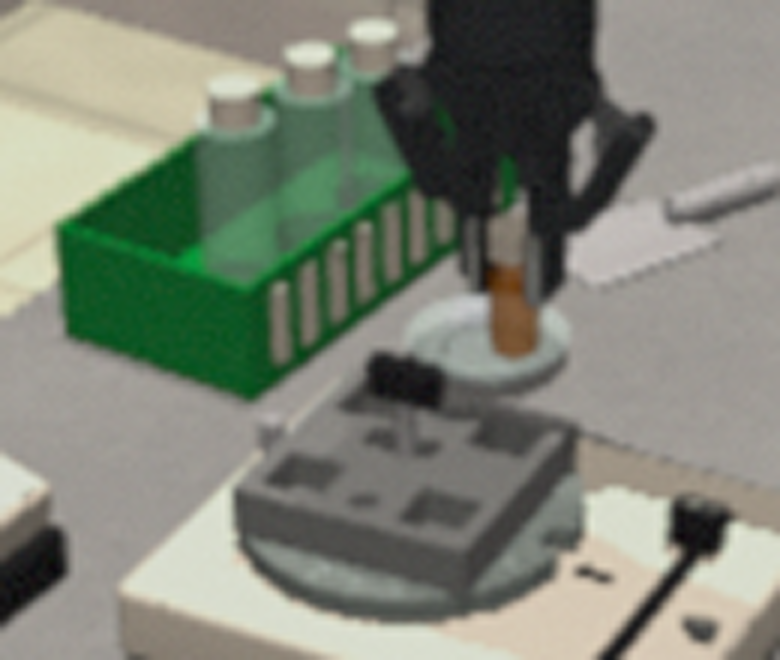

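Run:
```python
from h import *
import pickle
m=pickle.load(open("w14.pkl","rb"))
crop("pics/w14.png",265,50,475,260,3.5,"pics/c14.png")
for p in ((318,115),(411,112),(366,103),(362,212),(407,203)): print(plane(m,p,89).round(1))
R=np.array([[.9926,-.121],[.121,.9926]])
for x,y in ((-35,35),(35,35),(0,42),(0,-42),(35,-35),(-35,-35)): print((np.array([605,-33])+R@[x,y]).round(1))
```

```text
[566.8  -2.2  89. ]
[635.    7.2  89. ]
[601.    9.9  89. ]
[610.7 -73.6  89. ]
[645.4 -62.1  89. ]
[566.   -2.5]
[635.5   6. ]
[599.9   8.7]
[610.1 -74.7]
[644.  -63.5]
[574.5 -72. ]
```

View pics/c14.png

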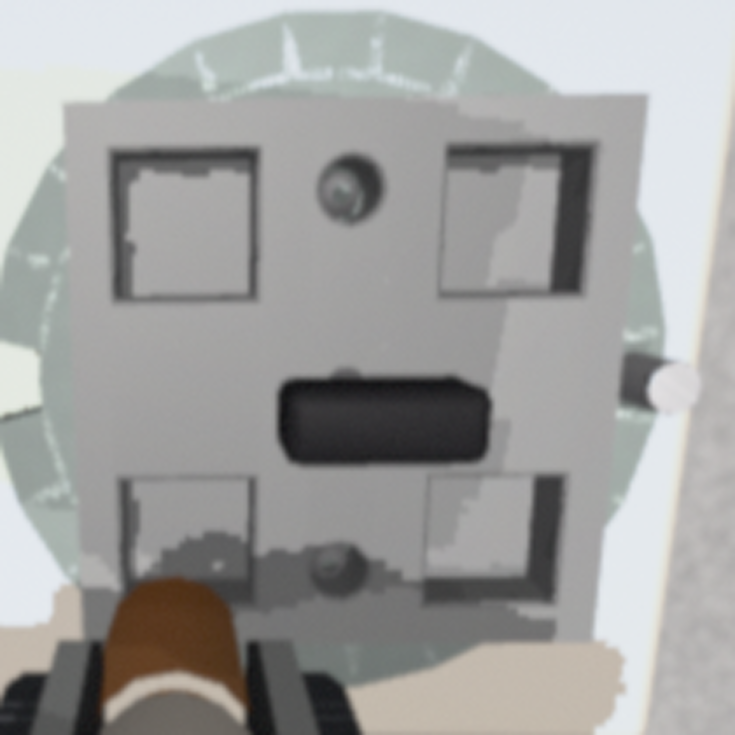

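```bash
python3 -m inch '[[2,3,-10,0],[0,0,-14,0],[0,0,-12,0],[0,0,0,0]]'
```

```text
time: 32.0
tcp_pos: [576.1, -68.9, 127.0]
eef_rot: [[0.994, 0.11, -0.01], [0.11, -0.994, 0.019], [-0.007, -0.02, -1.0]]
ft_force: [-0.1, 0.3, -0.7]
gripper_width: 22.2
```

```bash
python3 -m inch '[[-1,-2,-4,0],[0,0,-8,0],[0,0,-8,0],[0,0,-4,0],[0,0,0,0]]'
```

```text
time: 32.5
tcp_pos: [574.8, -71.4, 100.4]
eef_rot: [[0.994, 0.109, -0.01], [0.11, -0.994, 0.019], [-0.008, -0.02, -1.0]]
ft_force: [-0.5, 0.3, 0.6]
gripper_width: 22.0
```

```bash
python3 -m inch '[[0,0,-1,0],[0,0,0,0]]'; python3 -m inch '[[0,0,0,0],[0,0,0,0]]' 36; python3 -m inch '[[0,0,10,0],[0,0,15,0],[0,0,20,0],[0,0,20,0],[0,0,20,0]]'
python3 - <<'E'
from h import *
import pickle
m=camera_model("wrist");im=camera("wrist");cv2.imwrite("pics/w15.png",im);pickle.dump(m,open("w15.pkl","wb"))
im=camera("side");crop(im,230,110,360,220,6,"pics/s15.png")
E
```

```text
time: 32.7
tcp_pos: [575.0, -71.4, 99.5]
eef_rot: [[0.994, 0.109, -0.01], [0.109, -0.994, 0.019], [-0.008, -0.02, -1.0]]
ft_force: [0.1, -0.7, -0.8]
gripper_width: 21.8
time: 32.9
tcp_pos: [575.4, -71.4, 100.2]
eef_rot: [[0.994, 0.109, -0.009], [0.11, -0.994, 0.019], [-0.007, -0.02, -1.0]]
ft_force: [-0.3, -0.0, 0.1]
gripper_width: 36.3
time: 33.4
tcp_pos: [574.4, -71.1, 190.7]
eef_rot: [[0.994, 0.11, -0.011], [0.11, -0.994, 0.02], [-0.008, -0.021, -1.0]]
ft_force: [0.1, -0.7, -0.2]
gripper_width: 36.1
```

View pics/w15.png

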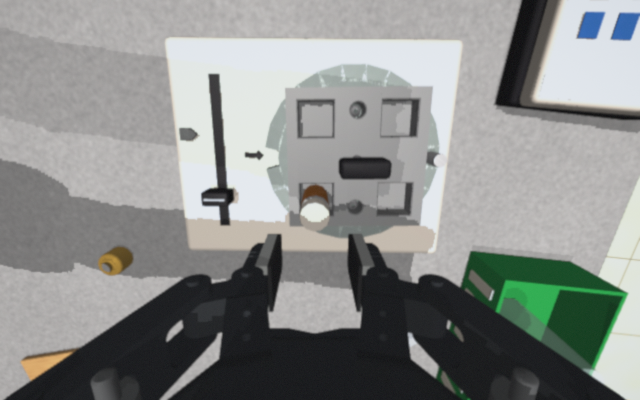

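View pics/s15.png

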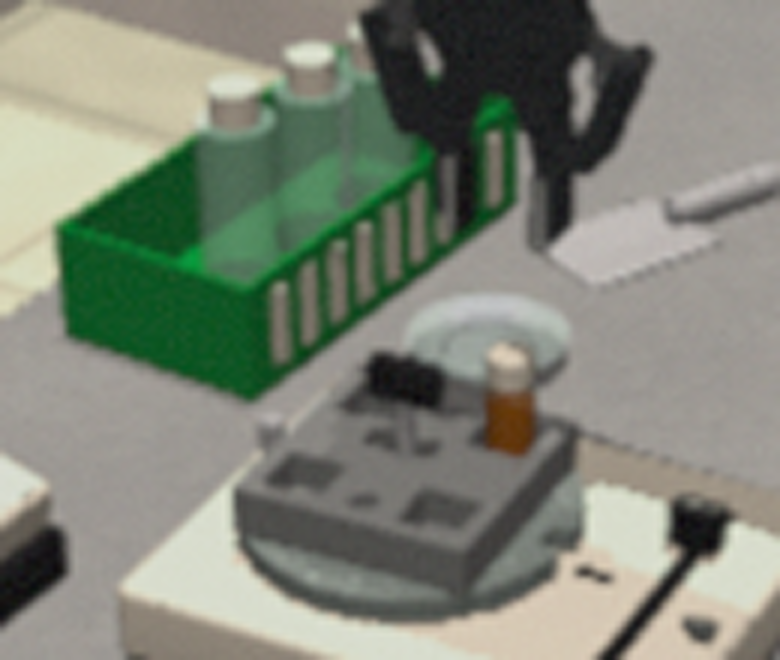

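```bash
python3 -m inch '[[-1,12,0,0],[-2,22,0,0],[-2,26,0,0],[-2,26,0,0],[-2,26,0,0]]' 44; python3 -m inch '[[-2,26,0,0],[-2,26,0,0],[-2,26,0,0],[-2,26,0,0],[-2,26,0,0]]'; python3 -m inch '[[-2,26,0,0],[-2,26,-5,0],[-2,22,-10,0],[0,0,0,0]]'
```

```text
time: 34.0
tcp_pos: [565.7, 43.2, 194.2]
eef_rot: [[0.995, 0.103, -0.005], [0.103, -0.994, 0.018], [-0.003, -0.018, -1.0]]
ft_force: [0.3, -0.0, 0.0]
gripper_width: 44.4
time: 34.5
tcp_pos: [551.0, 183.6, 193.2]
eef_rot: [[0.994, 0.107, -0.008], [0.107, -0.994, 0.018], [-0.006, -0.019, -1.0]]
ft_force: [-0.4, -0.5, 0.4]
gripper_width: 43.8
time: 34.9
tcp_pos: [539.3, 268.8, 177.3]
eef_rot: [[0.993, 0.115, -0.011], [0.116, -0.993, 0.021], [-0.009, -0.022, -1.0]]
ft_force: [-0.1, 0.1, 1.0]
gripper_width: 43.7
```

```bash
python3 -m inch '[[4,8,-15,0],[4,8,-18,0],[0,0,-18,0],[0,0,-15,0],[0,0,0,0]]'
python3 - <<'E'
from h import *
import pickle
m=camera_model("wrist");im=camera("wrist");cv2.imwrite("pics/w16.png",im);pickle.dump(m,open("w16.pkl","wb"))
E
```

```text
time: 35.4
tcp_pos: [546.8, 285.5, 104.4]
eef_rot: [[0.993, 0.115, -0.014], [0.115, -0.993, 0.019], [-0.011, -0.02, -1.0]]
ft_force: [0.8, 0.2, 0.1]
gripper_width: 43.9
```

View pics/w16.png

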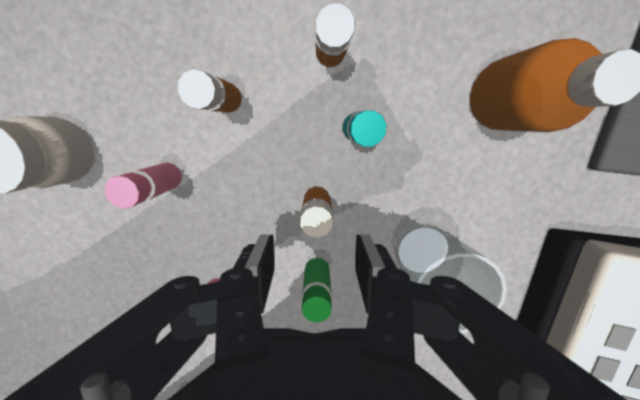

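Brown vial B is between the fingers with its cap at (316,220). Vials C at (197,89) and D at (335,24) are also in view.

```bash
python3 - <<'E'
from h import *
import pickle
m=pickle.load(open("w16.pkl","rb"))
for n,p in (("B",(316,220)),("C",(197,89)),("D",(335,24))): print(n,plane(m,p,65).round(1))
E
python3 -m inch '[[0,1,-12,0],[0,1,-18,0],[0,0,-18,0],[0,0,-15,0],[0,0,0,0]]'
```

```text
B [546.8 287.5  65. ]
C [464.6 363.1  65. ]
D [543.7 407.7  65. ]
time: 35.95
tcp_pos: [549.5, 287.4, 41.0]
eef_rot: [[0.994, 0.112, -0.008], [0.112, -0.993, 0.021], [-0.006, -0.022, -1.0]]
ft_force: [-0.3, -1.0, 0.2]
gripper_width: 43.9
```

```bash
python3 -m inch '[[-3,0,-8,0],[0,0,-4,0]]'; python3 -m inch '[[0,0,0,0],[0,0,0,0],[0,0,0,0]]' 15;python3 -m inch '[[0,0,6,0],[0,0,12,0],[0,0,15,0],[0,0,15,0],[0,0,15,0]]'
```

```text
time: 36.15
tcp_pos: [547.1, 287.8, 29.5]
eef_rot: [[0.994, 0.112, -0.006], [0.112, -0.993, 0.022], [-0.004, -0.022, -1.0]]
ft_force: [-0.3, -0.2, -0.1]
gripper_width: 43.6
time: 36.45
tcp_pos: [547.8, 288.2, 30.5]
eef_rot: [[0.994, 0.112, -0.005], [0.112, -0.993, 0.022], [-0.002, -0.023, -1.0]]
ft_force: [-0.1, -0.2, -0.3]
gripper_width: 21.8
time: 36.95
tcp_pos: [547.3, 288.1, 98.4]
eef_rot: [[0.994, 0.112, -0.006], [0.112, -0.993, 0.022], [-0.003, -0.023, -1.0]]
ft_force: [-0.1, -0.3, -1.0]
gripper_width: 21.8
```

```bash
python3 -m inch '[[0,0,18,0],[0,0,18,0],[0,-4,18,0],[2,-10,15,0],[4,-16,12,0]]'; python3 -m inch '[[5,-20,5,0],[5,-20,2,0],[5,-20,0,0],[5,-20,0,0],[5,-20,0,0]]'; python3 -m inch '[[5,-20,0,0],[5,-20,0,0],[5,-20,0,0],[5,-20,0,0],[5,-20,0,0]]'; python3 -m inch '[[6,-20,0,0],[6,-20,0,0],[6,-20,0,0],[6,-15,0,0],[0,0,0,0]]'
```

```text
time: 37.45
tcp_pos: [553.0, 260.3, 190.4]
eef_rot: [[0.993, 0.117, -0.001], [0.117, -0.993, 0.026], [0.002, -0.025, -1.0]]
ft_force: [0.5, 0.5, -0.8]
gripper_width: 22.0
time: 37.95
tcp_pos: [580.1, 155.2, 206.1]
eef_rot: [[0.993, 0.118, 0.007], [0.118, -0.993, 0.027], [0.01, -0.026, -1.0]]
ft_force: [-0.4, -0.1, -1.1]
gripper_width: 22.1
time: 38.45
tcp_pos: [605.9, 47.2, 211.5]
eef_rot: [[0.993, 0.116, 0.011], [0.115, -0.993, 0.026], [0.014, -0.025, -1.0]]
ft_force: [-0.4, 0.2, -1.0]
gripper_width: 21.5
time: 38.95
tcp_pos: [630.5, -38.3, 216.0]
eef_rot: [[0.994, 0.109, 0.014], [0.109, -0.994, 0.024], [0.016, -0.022, -1.0]]
ft_force: [-0.3, 0.3, -0.8]
gripper_width: 21.9
```

```bash
python3 -m inch '[[7,-12,-12,0],[6,-12,-15,0],[0,0,-15,0],[0,0,-10,0],[0,0,0,0]]'
python3 - <<'E'
from h import *
import pickle
m=camera_model("wrist");im=camera("wrist");cv2.imwrite("pics/w17.png",im);pickle.dump(m,open("w17.pkl","wb"))
E
```

```text
time: 39.45
tcp_pos: [643.2, -61.3, 158.2]
eef_rot: [[0.994, 0.112, 0.011], [0.112, -0.993, 0.026], [0.014, -0.025, -1.0]]
ft_force: [-0.5, 0.7, 1.0]
gripper_width: 22.0
```

View pics/w17.png

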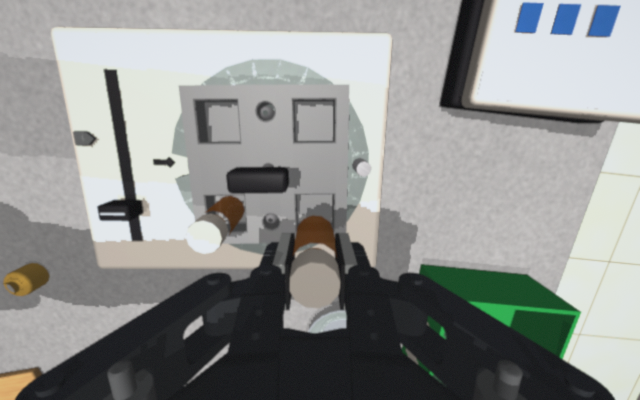

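```bash
python3 - <<'E'
from h import *
import pickle
m=pickle.load(open("w17.pkl","rb"))
for p in ((316,120),(218,122),(266,111),(271,221)): print(plane(m,p,89).round(1))
E
python3 -m inch '[[1,-2,-12,0],[0,0,-12,0],[0,0,-8,0],[0,0,0,0]]'
```

```text
[637.2   7.3  89. ]
[566.6  -2.1  89. ]
[600.7   9.4  89. ]
[610.4 -73.9  89. ]
time: 39.9
tcp_pos: [644.7, -61.5, 125.1]
eef_rot: [[0.993, 0.115, 0.013], [0.114, -0.993, 0.027], [0.016, -0.025, -1.0]]
ft_force: [-0.4, -0.2, -1.1]
gripper_width: 21.7
```

```bash
python3 -m inch '[[0,-1,-6,0],[0,0,-8,0],[0,0,-8,0],[0,0,-3,0],[0,0,0,0]]'
```

```text
time: 40.4
tcp_pos: [645.3, -62.5, 98.9]
eef_rot: [[0.993, 0.115, 0.014], [0.114, -0.993, 0.026], [0.017, -0.025, -1.0]]
ft_force: [-0.8, -0.2, 4.9]
gripper_width: 21.8
```

Contact force +5 N, so it is on the floor of the well. Release and check.

```bash
python3 -m inch '[[0,0,0,0],[0,0,0,0]]' 36; python3 -m inch '[[0,0,10,0],[0,0,15,0],[0,0,20,0],[0,0,20,0],[0,0,20,0]]'
python3 - <<'E'
from h import *
im=camera("side");crop(im,230,110,360,220,6,"pics/s18.png")
E
```

```text
time: 40.6
tcp_pos: [645.5, -62.5, 99.1]
eef_rot: [[0.993, 0.115, 0.015], [0.114, -0.993, 0.026], [0.018, -0.024, -1.0]]
ft_force: [-0.7, -0.8, 0.3]
gripper_width: 36.0
time: 41.1
tcp_pos: [644.3, -62.3, 189.0]
eef_rot: [[0.993, 0.115, 0.013], [0.115, -0.993, 0.027], [0.016, -0.025, -1.0]]
ft_force: [0.2, 0.3, 0.2]
gripper_width: 35.7
```

View pics/s18.png

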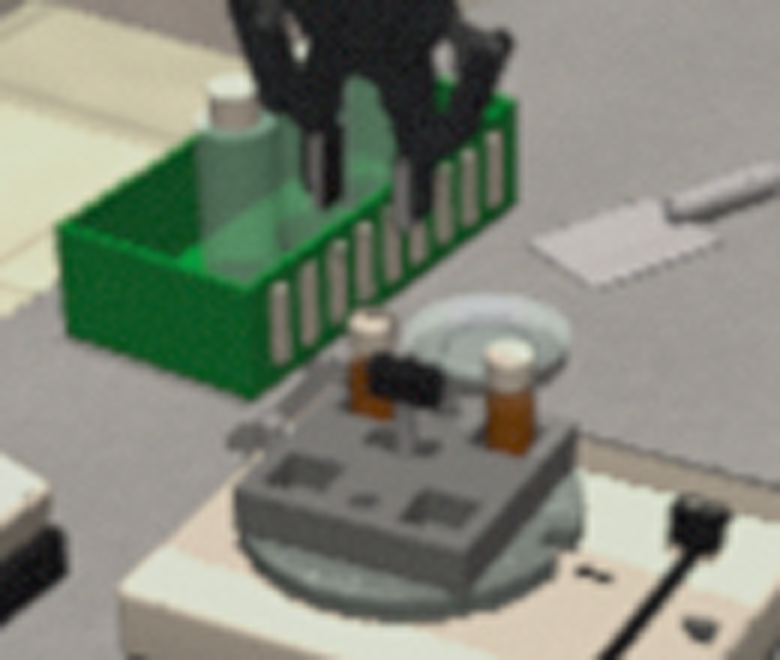

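```bash
python3 -m inch '[[-5,12,0,0],[-9,22,0,0],[-10,24,0,0],[-10,24,0,0],[-10,24,0,0]]' 44; python3 -m inch '[[-10,24,0,0],[-10,24,0,0],[-10,24,0,0],[-10,24,0,0],[-10,24,0,0]]'; python3 -m inch '[[-10,24,0,0],[-10,24,0,0],[-10,24,0,0],[-10,24,0,0],[-10,24,0,0]]'
```

```text
time: 41.65
tcp_pos: [600.9, 46.0, 198.3]
eef_rot: [[0.994, 0.11, 0.024], [0.109, -0.994, 0.025], [0.027, -0.022, -0.999]]
ft_force: [0.9, -0.4, -0.3]
gripper_width: 44.0
time: 42.15
tcp_pos: [544.5, 175.6, 200.0]
eef_rot: [[0.993, 0.114, 0.025], [0.113, -0.993, 0.025], [0.027, -0.022, -0.999]]
ft_force: [0.2, 0.7, -0.4]
gripper_width: 43.9
time: 42.65
tcp_pos: [487.0, 304.1, 201.8]
eef_rot: [[0.993, 0.118, 0.026], [0.117, -0.993, 0.025], [0.028, -0.022, -0.999]]
ft_force: [-0.2, 0.8, 0.1]
gripper_width: 44.2
```

```bash
python3 -m inch '[[-8,20,-15,0],[-8,20,-18,0],[-5,14,-18,0],[0,0,-18,0],[0,0,-10,0]]'; python3 -m inch '[[0,0,-15,0],[0,0,0,0]]'
python3 - <<'E'
from h import *
import pickle
m=camera_model("wrist");im=camera("wrist");cv2.imwrite("pics/w19.png",im);pickle.dump(m,open("w19.pkl","wb"))
E
```

```text
time: 43.15
tcp_pos: [457.4, 368.9, 124.3]
eef_rot: [[0.991, 0.129, 0.029], [0.128, -0.991, 0.029], [0.032, -0.025, -0.999]]
ft_force: [1.1, 0.3, -0.1]
gripper_width: 44.1
time: 43.35
tcp_pos: [456.1, 368.6, 107.6]
eef_rot: [[0.991, 0.13, 0.028], [0.129, -0.991, 0.028], [0.031, -0.024, -0.999]]
ft_force: [0.3, -0.4, -0.2]
gripper_width: 44.0
```

View pics/w19.png

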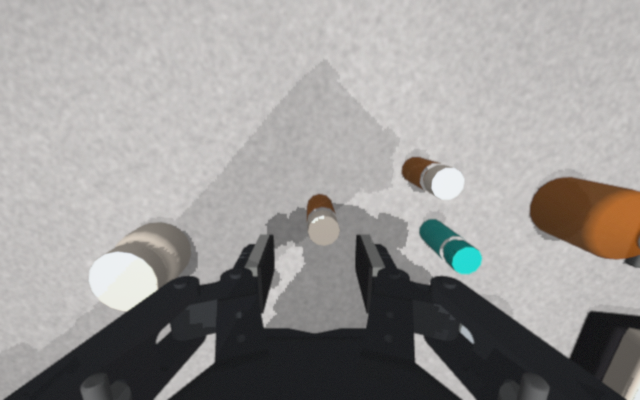

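Brown vial C's cap is at (323,230).

```bash
python3 - <<'E'
from h import *
import pickle
m=pickle.load(open("w19.pkl","rb"))
for n,p in (("C",(323,230)),("D",(448,182))): print(n,plane(m,p,65).round(1))
E
python3 -m inch '[[4,-3,-8,0],[4,-3,-10,0],[0,0,0,0]]'
```

```text
C [463.8 363.2  65. ]
D [544.1 408.   65. ]
time: 43.7
tcp_pos: [467.0, 362.3, 91.2]
eef_rot: [[0.991, 0.128, 0.032], [0.127, -0.991, 0.03], [0.035, -0.026, -0.999]]
ft_force: [-0.4, 0.6, -1.0]
gripper_width: 43.9
```

```bash
python3 -m inch '[[-4,1,-15,0],[-1,0,-18,0],[-1,0,-18,0],[0,0,-8,0],[0,0,0,0]]'
```

```text
time: 44.2
tcp_pos: [460.6, 362.9, 28.4]
eef_rot: [[0.991, 0.126, 0.032], [0.125, -0.992, 0.031], [0.035, -0.026, -0.999]]
ft_force: [-0.6, -0.5, 0.4]
gripper_width: 43.9
```

```bash
python3 -m inch '[[2,0,1,0],[0,0,0,0]]'; python3 -m inch '[[0,0,0,0],[0,0,0,0],[0,0,0,0]]' 15;python3 -m inch '[[0,0,6,0],[0,0,12,0],[0,0,15,0],[0,0,15,0],[0,0,15,0]]'
```

```text
time: 44.4
tcp_pos: [462.8, 363.3, 30.0]
eef_rot: [[0.991, 0.126, 0.032], [0.125, -0.992, 0.031], [0.036, -0.027, -0.999]]
ft_force: [0.8, 0.3, 0.9]
gripper_width: 44.0
time: 44.7
tcp_pos: [464.0, 364.1, 31.9]
eef_rot: [[0.991, 0.126, 0.035], [0.125, -0.992, 0.033], [0.039, -0.028, -0.999]]
ft_force: [-1.3, -1.5, 0.2]
gripper_width: 21.9
time: 45.2
tcp_pos: [463.2, 363.7, 99.4]
eef_rot: [[0.991, 0.127, 0.033], [0.126, -0.992, 0.032], [0.037, -0.028, -0.999]]
ft_force: [0.1, -0.1, -0.8]
gripper_width: 22.0
```

```bash
python3 -m inch '[[0,0,18,0],[0,0,18,0],[2,-4,18,0],[5,-10,15,0],[8,-16,8,0]]'; python3 -m inch '[[10,-21,2,0],[10,-21,0,0],[10,-21,0,0],[10,-21,0,0],[10,-21,0,0]]'; python3 -m inch '[[10,-21,0,0],[10,-21,0,0],[10,-21,0,0],[10,-21,0,0],[10,-21,0,0]]'; python3 -m inch '[[10,-21,0,0],[10,-21,0,0],[10,-18,0,0],[6,-8,0,0],[0,0,0,0]]'
```

```text
time: 45.7
tcp_pos: [477.3, 337.0, 188.1]
eef_rot: [[0.99, 0.132, 0.039], [0.131, -0.991, 0.037], [0.043, -0.032, -0.999]]
ft_force: [1.3, -0.3, -0.9]
gripper_width: 22.0
time: 46.2
tcp_pos: [529.0, 231.2, 200.2]
eef_rot: [[0.989, 0.137, 0.048], [0.135, -0.99, 0.042], [0.053, -0.035, -0.998]]
ft_force: [0.5, 0.4, -1.9]
gripper_width: 21.8
time: 46.7
tcp_pos: [580.8, 122.6, 208.0]
eef_rot: [[0.989, 0.139, 0.054], [0.137, -0.99, 0.043], [0.059, -0.036, -0.998]]
ft_force: [0.3, -0.7, -0.7]
gripper_width: 22.3
time: 47.2
tcp_pos: [619.3, 48.7, 214.6]
eef_rot: [[0.989, 0.136, 0.06], [0.133, -0.99, 0.043], [0.065, -0.035, -0.997]]
ft_force: [-0.6, -0.6, -0.1]
gripper_width: 22.1
```

```bash
python3 -m inch '[[-50,0,0,0],[12,0,0,0],[12,0,0,0],[12,0,0,0],[12,0,0,0]]';python3 -m inch '[[-50,0,0,0],[12,0,0,0],[12,0,0,0],[12,0,0,0],[12,0,0,0]]'; python3 -m inch '[[0,-50,0,0],[0,12,0,0],[0,12,0,0],[0,12,0,0],[0,12,0,0]]'
```

```text
time: 47.7
tcp_pos: [611.4, 54.0, 212.4]
eef_rot: [[0.989, 0.142, 0.051], [0.139, -0.989, 0.044], [0.057, -0.036, -0.998]]
ft_force: [-0.7, -0.2, -0.8]
gripper_width: 21.8
time: 48.2
tcp_pos: [612.1, 58.1, 207.7]
eef_rot: [[0.988, 0.146, 0.04], [0.144, -0.988, 0.049], [0.047, -0.043, -0.998]]
ft_force: [0.5, 0.0, -0.7]
gripper_width: 22.3
time: 48.7
tcp_pos: [622.5, 58.1, 209.5]
eef_rot: [[0.988, 0.145, 0.046], [0.143, -0.988, 0.053], [0.053, -0.046, -0.998]]
ft_force: [-0.3, 0.6, 0.2]
gripper_width: 22.3
```

```bash
python3 -m inch '[[0,50,0,0],[0,-12,0,0],[0,-12,0,0],[0,-12,0,0],[0,-12,0,0]]';python3 -m inch '[[-50,0,0,0],[12,0,0,0],[12,0,0,0],[12,0,0,0],[12,0,0,0]]'
```

```text
time: 49.2
tcp_pos: [622.1, 69.4, 210.5]
eef_rot: [[0.986, 0.159, 0.047], [0.156, -0.986, 0.058], [0.055, -0.05, -0.997]]
ft_force: [-0.2, -0.4, -0.8]
gripper_width: 21.8
time: 49.7
tcp_pos: [616.2, 59.9, 206.3]
eef_rot: [[0.988, 0.149, 0.038], [0.147, -0.988, 0.053], [0.046, -0.047, -0.998]]
ft_force: [0.2, 0.0, 1.0]
gripper_width: 21.7
```

```bash
python3 -m inch '[[6,-15,-8,-0.01],[6,-15,-10,-0.01],[6,-15,-12,0],[3,-8,-10,0],[0,0,-5,0]]';python3 -m inch '[[0,0,0,0]]'
python3 - <<'E'
from h import *
import pickle
m=camera_model("wrist");im=camera("wrist");cv2.imwrite("pics/w20.png",im);pickle.dump(m,open("w20.pkl","wb"))
im=camera("side");crop(im,220,100,370,220,5.3,"pics/s20.png")
E
```

```text
time: 50.2
tcp_pos: [642.5, -1.2, 156.7]
eef_rot: [[0.992, 0.123, 0.04], [0.121, -0.991, 0.053], [0.047, -0.048, -0.998]]
ft_force: [-0.3, -0.1, -0.7]
gripper_width: 21.3
time: 50.3
tcp_pos: [641.7, -1.6, 155.2]
eef_rot: [[0.992, 0.122, 0.038], [0.12, -0.991, 0.054], [0.044, -0.049, -0.998]]
ft_force: [0.2, 0.9, -0.7]
gripper_width: 22.0
```

View pics/w20.png

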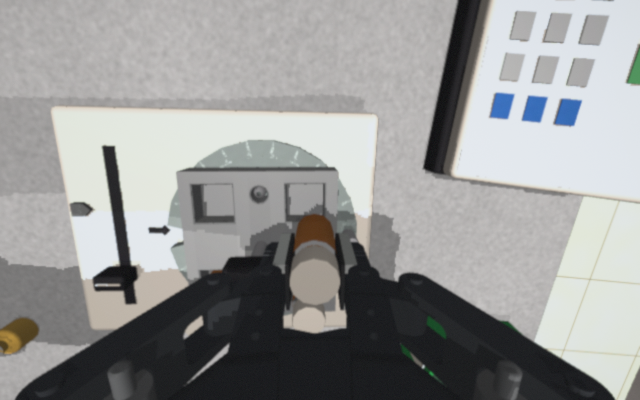

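View pics/s20.png

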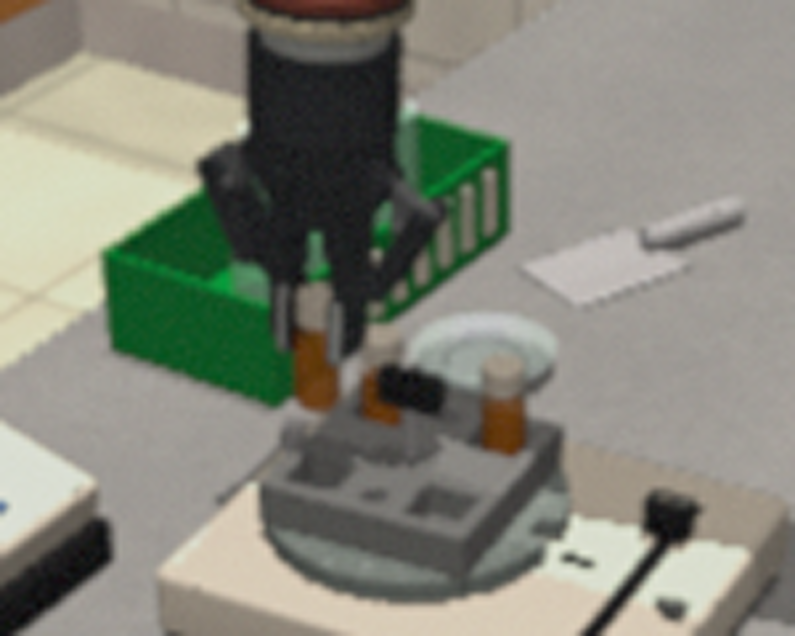

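```bash
python3 -m inch '[[-3,4,-6,0],[-3,4,-8,0],[0,0,-8,0],[0,0,0,0]]'
```

```text
time: 50.8
tcp_pos: [635.5, 10.7, 134.3]
eef_rot: [[0.991, 0.127, 0.042], [0.125, -0.991, 0.054], [0.048, -0.048, -0.998]]
ft_force: [-0.5, 0.3, 0.4]
gripper_width: 21.8
```

```bash
python3 -m inch '[[0,-3,-5,0],[0,-1,-6,0],[0,0,0,0]]'
python3 - <<'E'
from h import *
im=camera("side");crop(im,220,130,350,230,6,"pics/s21.png")
E
```

```text
time: 51.1
tcp_pos: [635.5, 6.5, 122.4]
eef_rot: [[0.991, 0.127, 0.042], [0.125, -0.991, 0.054], [0.049, -0.048, -0.998]]
ft_force: [0.3, 0.4, -0.1]
gripper_width: 21.9
```

View pics/s21.png

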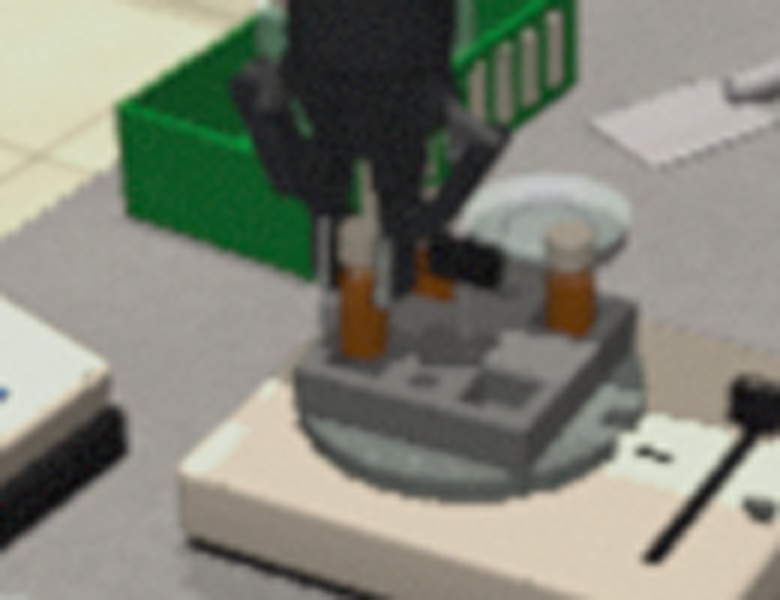

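Vial C is over the well with its foot at about (362,355). Lower it.

```bash
python3 -m inch '[[0,0,-7,0],[0,0,-7,0],[0,0,-4,0],[0,0,0,0]]'
```

```text
time: 51.55
tcp_pos: [636.0, 6.3, 103.4]
eef_rot: [[0.991, 0.127, 0.043], [0.124, -0.991, 0.054], [0.049, -0.048, -0.998]]
ft_force: [0.1, 0.6, -0.5]
gripper_width: 22.0
```

```bash
python3 -m inch '[[0,0,-2,0],[0,0,-1,0],[0,0,0,0]]'; python3 -m inch '[[0,0,0,0],[0,0,0,0]]' 36; python3 -m inch '[[0,0,10,0],[0,0,15,0],[0,0,20,0],[0,0,20,0],[0,0,20,0]]'
python3 - <<'E'
from h import *
im=camera("side");crop(im,220,130,350,230,6,"pics/s22.png")
E
```

```text
time: 51.85
tcp_pos: [636.1, 6.4, 100.5]
eef_rot: [[0.991, 0.127, 0.043], [0.125, -0.991, 0.054], [0.05, -0.048, -0.998]]
ft_force: [-0.9, 0.0, 0.5]
gripper_width: 21.7
time: 52.05
tcp_pos: [636.4, 6.4, 100.9]
eef_rot: [[0.991, 0.127, 0.044], [0.125, -0.991, 0.054], [0.05, -0.048, -0.998]]
ft_force: [-0.0, -0.1, -0.0]
gripper_width: 35.8
time: 52.55
tcp_pos: [635.1, 6.6, 190.7]
eef_rot: [[0.991, 0.127, 0.042], [0.125, -0.991, 0.055], [0.048, -0.049, -0.998]]
ft_force: [0.6, -0.6, -0.0]
gripper_width: 35.9
```

View pics/s22.png

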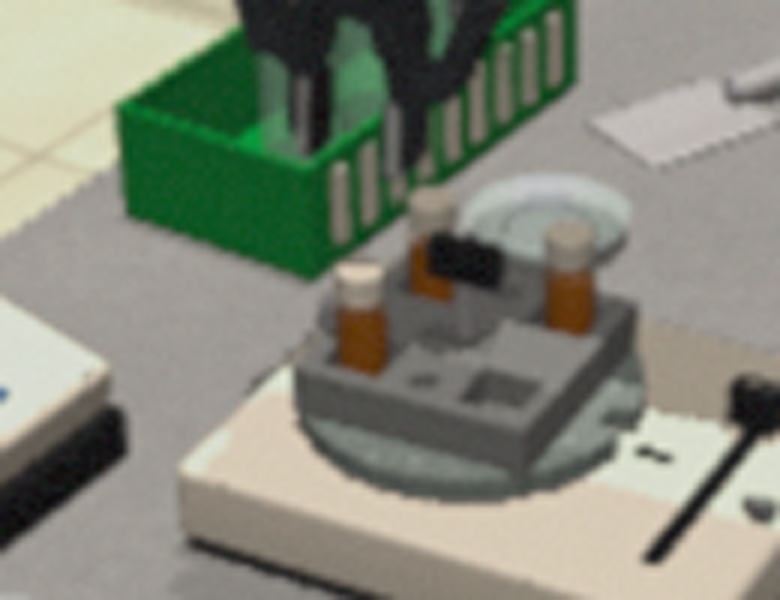

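```bash
python3 -m inch '[[-4,20,0,0],[-9,38,0,0],[-9,40,0,0],[-9,40,0,0],[-9,40,0,0]]' 44; python3 -m inch '[[-9,40,0,0],[-9,40,0,0],[-9,40,0,0],[-9,30,0,0],[0,0,0,0]]'
```

```text
time: 53.1
tcp_pos: [599.8, 181.5, 204.9]
eef_rot: [[0.992, 0.114, 0.06], [0.111, -0.993, 0.051], [0.065, -0.044, -0.997]]
ft_force: [0.6, -0.5, 0.7]
gripper_width: 43.8
time: 53.6
tcp_pos: [559.1, 345.6, 213.5]
eef_rot: [[0.99, 0.122, 0.066], [0.118, -0.991, 0.058], [0.073, -0.049, -0.996]]
ft_force: [0.9, -0.4, 0.3]
gripper_width: 44.1
```

```bash
python3 -m inch '[[-38,-32,0,0],[9,8,0,0],[9,8,0,0],[9,8,0,0],[9,8,0,0]]'; python3 -m inch '[[-38,-32,0,0],[9,8,0,0],[9,8,0,0],[9,8,0,0],[9,8,0,0]]'; python3 -m inch '[[-38,-32,0,0],[20,16,0,0],[20,16,0,0]]'
```

```text
time: 54.1
tcp_pos: [554.1, 343.9, 213.7]
eef_rot: [[0.99, 0.124, 0.063], [0.121, -0.991, 0.053], [0.069, -0.045, -0.997]]
ft_force: [0.8, -0.8, 0.1]
gripper_width: 43.8
time: 54.6
tcp_pos: [556.0, 345.6, 209.7]
eef_rot: [[0.991, 0.122, 0.054], [0.12, -0.991, 0.053], [0.06, -0.046, -0.997]]
ft_force: [-0.3, -0.1, 0.3]
gripper_width: 43.9
time: 54.9
tcp_pos: [554.6, 343.5, 203.1]
eef_rot: [[0.991, 0.124, 0.041], [0.122, -0.992, 0.045], [0.047, -0.04, -0.998]]
ft_force: [1.4, 0.6, 1.5]
gripper_width: 44.0
```

```bash
python3 -m inch '[[-38,-32,0,0],[20,16,0,0],[20,16,0,0]]';python3 -m inch '[[-38,-32,0,0],[20,16,0,0],[20,16,0,0]]';python3 -m inch '[[-38,-32,0,0],[20,16,0,0],[20,16,0,0]]';python3 -m inch '[[-38,-32,0,0],[20,16,0,0],[20,16,0,0]]'
```

```text
time: 55.2
tcp_pos: [552.0, 340.9, 193.0]
eef_rot: [[0.992, 0.126, 0.023], [0.125, -0.992, 0.035], [0.027, -0.032, -0.999]]
ft_force: [1.2, 0.7, 1.2]
gripper_width: 44.0
time: 55.5
tcp_pos: [548.8, 338.1, 182.4]
eef_rot: [[0.992, 0.128, 0.004], [0.128, -0.991, 0.024], [0.007, -0.024, -1.0]]
ft_force: [1.9, 0.5, 1.5]
gripper_width: 43.6
time: 55.8
tcp_pos: [545.3, 335.1, 171.5]
eef_rot: [[0.991, 0.131, -0.016], [0.131, -0.991, 0.013], [-0.015, -0.015, -1.0]]
ft_force: [1.0, 0.1, 1.0]
gripper_width: 43.8
time: 56.1
tcp_pos: [541.3, 332.0, 160.3]
eef_rot: [[0.99, 0.134, -0.037], [0.134, -0.991, 0.002], [-0.037, -0.007, -0.999]]
ft_force: [1.1, -0.5, 1.1]
gripper_width: 43.4
```

```bash
python3 -m inch '[[1,15,0,0],[1,15,0,0],[1,15,0,0],[0,15,0,0],[0,14,-5,0]]'; python3 -m inch '[[0,0,-12,0],[0,0,-15,0],[0,0,-12,0],[0,0,0,0]]'
python3 - <<'E'
from h import *
import pickle
m=camera_model("wrist");im=camera("wrist");cv2.imwrite("pics/w23.png",im);pickle.dump(m,open("w23.pkl","wb"))
E
```

```text
time: 56.6
tcp_pos: [549.5, 416.0, 157.5]
eef_rot: [[0.991, 0.131, -0.034], [0.132, -0.991, 0.009], [-0.033, -0.014, -0.999]]
ft_force: [0.3, 0.1, 0.5]
gripper_width: 43.9
time: 57.0
tcp_pos: [547.6, 418.3, 113.2]
eef_rot: [[0.99, 0.134, -0.037], [0.135, -0.991, 0.009], [-0.035, -0.014, -0.999]]
ft_force: [0.1, -0.4, 0.8]
gripper_width: 43.9
```

View pics/w23.png

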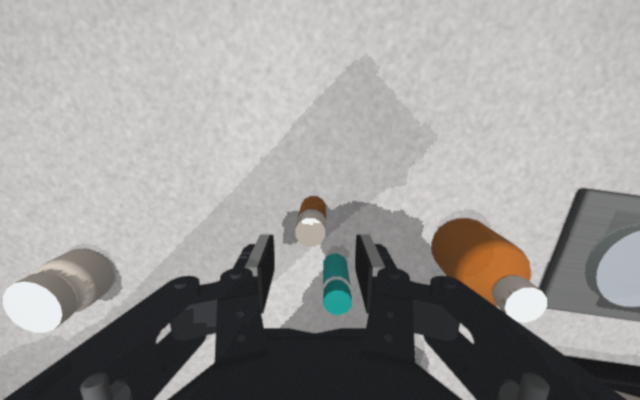

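```bash
python3 - <<'E'
from h import *
import pickle
m=pickle.load(open("w23.pkl","rb"))
print(plane(m,(310,231),65),plane(m,(337,300),65),"bottle cap",plane(m,(521,298),95),"body base",plane(m,(463,248),10))
E
python3 -m inch '[[-2,-5,-8,0],[-1,-4,-8,0],[0,0,0,0]]'
```

```text
[543.69080288 407.6985444   65.        ] [572.06984916 353.78017433  65.        ] bottle cap [682.8656129 394.797916   95.       ] body base [687.27118742 389.76229199  10.        ]
time: 57.35
tcp_pos: [545.6, 407.3, 97.6]
eef_rot: [[0.991, 0.132, -0.035], [0.133, -0.991, 0.01], [-0.033, -0.014, -0.999]]
ft_force: [0.1, 0.3, 0.6]
gripper_width: 44.2
```

```bash
python3 -m inch '[[-2,0,-15,0],[0,0,-18,0],[0,0,-18,0],[0,0,-14,0],[0,0,0,0]]'
```

```text
time: 57.85
tcp_pos: [543.6, 406.5, 28.6]
eef_rot: [[0.991, 0.131, -0.033], [0.132, -0.991, 0.01], [-0.032, -0.015, -0.999]]
ft_force: [-0.9, 0.3, -0.3]
gripper_width: 44.0
```

```bash
python3 -m inch '[[0,1,1,0],[0,0,0,0],[0,0,0,0],[0,0,0,0]]' 15;python3 -m inch '[[0,0,6,0],[0,0,12,0],[0,0,15,0],[0,0,15,0],[0,0,15,0]]'; python3 -m inch '[[0,0,18,0],[0,0,18,0],[0,-4,18,0],[0,-10,12,0],[1,-16,4,0]]'
```

```text
time: 58.25
tcp_pos: [544.5, 408.8, 31.7]
eef_rot: [[0.991, 0.131, -0.031], [0.132, -0.991, 0.012], [-0.029, -0.016, -0.999]]
ft_force: [-0.2, -0.3, 0.1]
gripper_width: 22.0
time: 58.75
tcp_pos: [544.0, 408.5, 99.7]
eef_rot: [[0.991, 0.132, -0.032], [0.132, -0.991, 0.012], [-0.03, -0.016, -0.999]]
ft_force: [-0.2, 0.8, -0.7]
gripper_width: 22.4
time: 59.25
tcp_pos: [544.7, 380.9, 181.0]
eef_rot: [[0.99, 0.135, -0.026], [0.136, -0.991, 0.017], [-0.024, -0.021, -1.0]]
ft_force: [0.1, -0.3, -0.8]
gripper_width: 22.0
```

```bash
python3 -m inch '[[1,-20,2,0],[1,-20,0,0],[1,-20,0,0],[1,-20,0,0],[1,-20,0,0]]'; python3 -m inch '[[1,-20,0,0],[1,-20,0,0],[1,-20,0,0],[1,-20,0,0],[1,-20,0,0]]'; python3 -m inch '[[1,-20,0,0],[1,-20,0,0],[1,-20,0,0],[1,-20,0,0],[1,-20,0,0]]'
```

```text
time: 59.75
tcp_pos: [549.7, 271.0, 183.7]
eef_rot: [[0.991, 0.133, -0.026], [0.134, -0.991, 0.015], [-0.023, -0.019, -1.0]]
ft_force: [0.2, 0.1, -1.3]
gripper_width: 21.5
time: 60.25
tcp_pos: [553.0, 158.1, 182.3]
eef_rot: [[0.992, 0.127, -0.028], [0.127, -0.992, 0.011], [-0.026, -0.015, -1.0]]
ft_force: [0.2, -0.7, 0.1]
gripper_width: 22.1
time: 60.75
tcp_pos: [554.7, 46.0, 181.0]
eef_rot: [[0.992, 0.12, -0.031], [0.12, -0.993, 0.009], [-0.03, -0.012, -0.999]]
ft_force: [-0.2, 0.1, 0.4]
gripper_width: 21.7
```

```bash
python3 -m inch '[[4,-16,-5,0],[4,-16,-8,0],[3,-10,-10,0],[0,0,-8,0],[0,0,0,0]]'
python3 - <<'E'
from h import *
import pickle
m=camera_model("wrist");im=camera("wrist");cv2.imwrite("pics/w24.png",im);pickle.dump(m,open("w24.pkl","wb"))
im=camera("side");crop(im,220,110,370,220,5.3,"pics/s24.png")
E
```

```text
time: 61.25
tcp_pos: [564.6, -4.5, 145.7]
eef_rot: [[0.993, 0.113, -0.033], [0.113, -0.994, 0.007], [-0.032, -0.011, -0.999]]
ft_force: [0.0, 0.3, -0.3]
gripper_width: 22.4
```

View pics/w24.png

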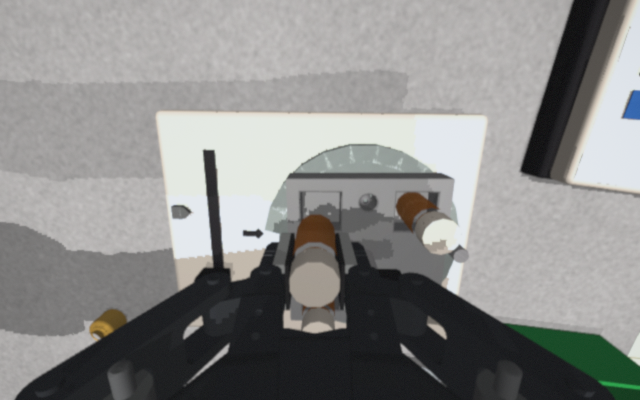

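View pics/s24.png

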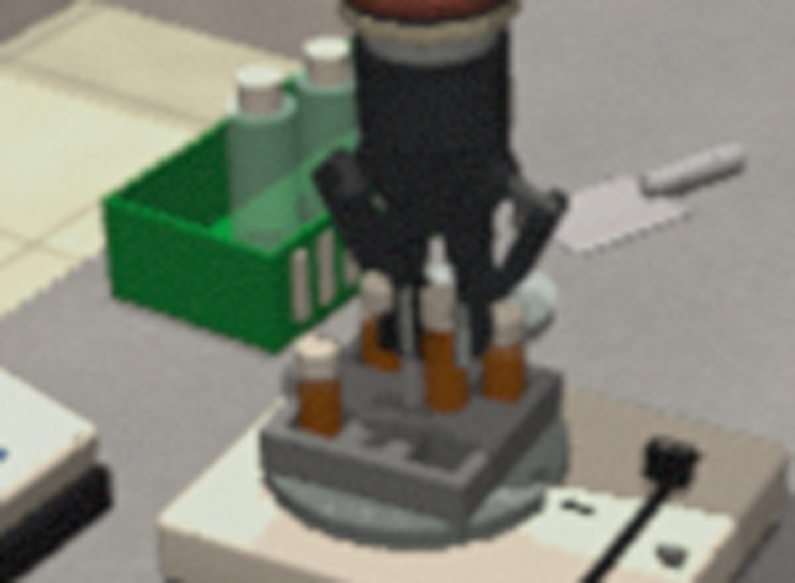

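```bash
python3 -m inch '[[2,2,-8,0],[0,0,-12,0],[0,0,0,0]]'
```

```text
time: 61.65
tcp_pos: [567.7, 0.8, 126.1]
eef_rot: [[0.993, 0.117, -0.03], [0.118, -0.993, 0.008], [-0.029, -0.011, -1.0]]
ft_force: [-0.2, -0.6, -0.9]
gripper_width: 22.1
```

```bash
python3 -m inch '[[-1,-2,-5,0],[0,0,-7,0],[0,0,-7,0],[0,0,-4,0],[0,0,0,0]]'
```

```text
time: 62.15
tcp_pos: [566.3, -0.8, 100.8]
eef_rot: [[0.992, 0.118, -0.031], [0.119, -0.993, 0.008], [-0.03, -0.012, -0.999]]
ft_force: [-0.2, 0.2, -0.0]
gripper_width: 21.9
```

```bash
python3 -m inch '[[0,0,-1,0],[0,0,0,0]]'; python3 -m inch '[[0,0,0,0],[0,0,0,0]]' 36; python3 -m inch '[[0,0,10,0],[0,0,15,0],[0,0,20,0],[0,0,20,0],[0,0,20,0]]'; python3 -m inch '[[-15,0,10,0],[-15,0,10,0],[0,0,0,0]]';python3 - <<'E'
from h import *
import pickle
m=camera_model("wrist");im=camera("wrist");cv2.imwrite("pics/w25.png",im);pickle.dump(m,open("w25.pkl","wb"))
im=camera("side");crop(im,220,130,370,240,5.3,"pics/s25.png")
im=camera("scene");crop(im,220,130,370,260,5,"pics/s25b.png")
E
```

```text
time: 62.35
tcp_pos: [566.4, -0.8, 99.8]
eef_rot: [[0.993, 0.118, -0.031], [0.118, -0.993, 0.008], [-0.03, -0.012, -0.999]]
ft_force: [-0.2, -0.0, 0.1]
gripper_width: 22.0
time: 62.55
tcp_pos: [566.9, -0.8, 100.4]
eef_rot: [[0.993, 0.118, -0.03], [0.118, -0.993, 0.008], [-0.029, -0.011, -1.0]]
ft_force: [0.2, -0.6, -0.4]
gripper_width: 36.0
time: 63.05
tcp_pos: [565.8, -0.6, 190.9]
eef_rot: [[0.992, 0.119, -0.032], [0.119, -0.993, 0.008], [-0.03, -0.012, -0.999]]
ft_force: [1.3, -0.5, 0.7]
gripper_width: 35.8
time: 63.35
tcp_pos: [537.6, 0.2, 219.6]
eef_rot: [[0.993, 0.119, -0.022], [0.12, -0.993, 0.008], [-0.021, -0.011, -1.0]]
ft_force: [-0.3, 1.1, 0.2]
gripper_width: 36.1
```

View pics/s25.png

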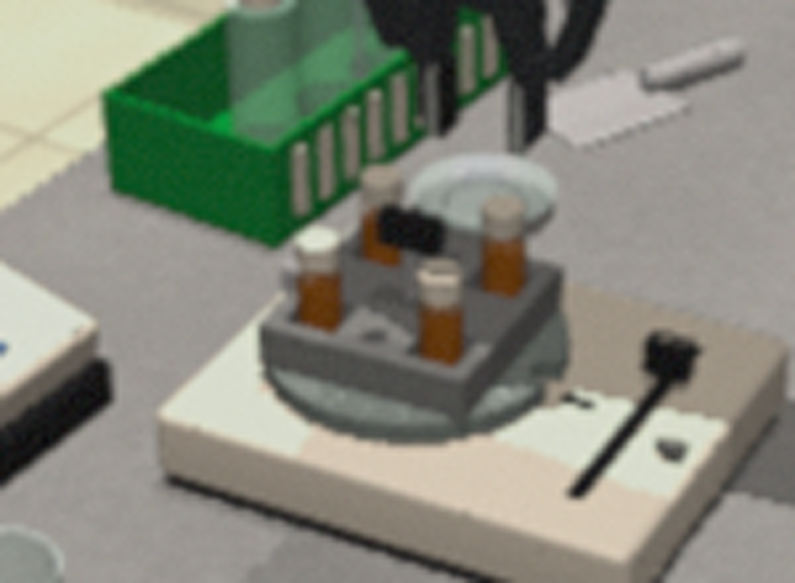

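View pics/s25b.png

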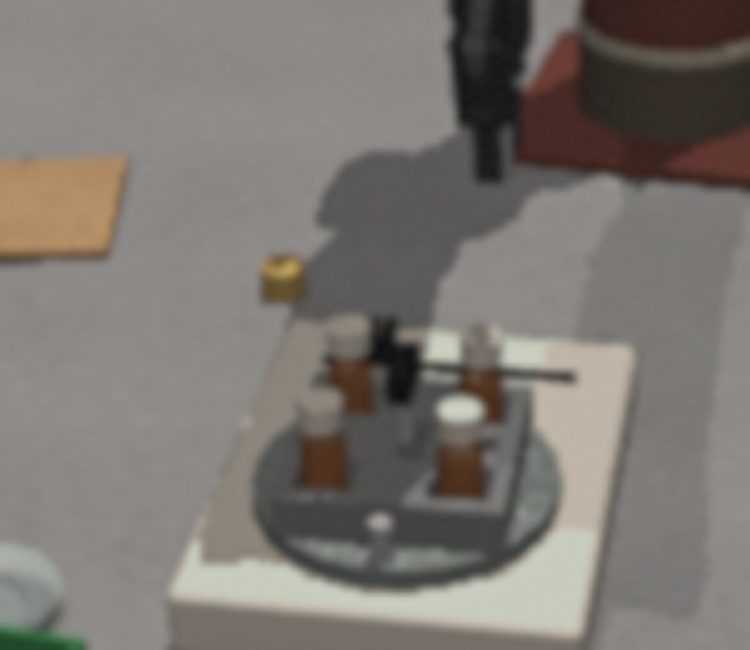

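View pics/w25.png

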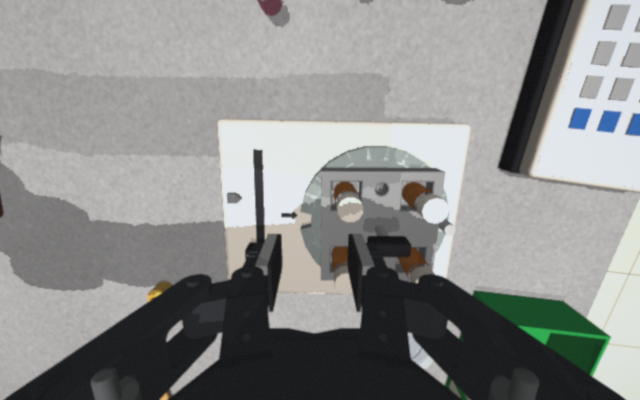

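Run:
```python
from h import *
S=camera_model("scene");D=camera_model("side")
for n,s,d in (("A",(349,325),(503,203)),("B",(320,398),(381,174)),("C",(460,408),(319,240)),("D",(481,333),(440,271))):
    P,r=tri([(S,(220+s[0]/5,130+s[1]/5)),(D,(220+d[0]/5.3,130+d[1]/5.3))]);print(n,P.round(1),round(r[0],1))
```

```text
A [573.9 -72.1 133.6] 2.3
B [645.4 -63.9 133.3] 1.5
C [635.5   6.2 132.2] 1.5
D [565.6  -1.4 133.4] 1.4
```

```bash
python3 -m inch '[[-14,-12,0,0],[-14,-20,0,0],[-14,-20,0,0],[-12,-20,-4,0],[-4,-20,-8,0]]' 0; python3 -m inch '[[0,-20,-12,0],[0,-4,-14,0],[0,0,-10,0],[0,0,0,0]]';python3 - <<'E'
from h import *
import pickle
m=camera_model("wrist");im=camera("wrist");cv2.imwrite("pics/w26.png",im);pickle.dump(m,open("w26.pkl","wb"))
E
```

```text
time: 64.0
tcp_pos: [479.9, -91.4, 202.4]
eef_rot: [[0.992, 0.126, -0.028], [0.126, -0.992, 0.012], [-0.026, -0.015, -1.0]]
ft_force: [-0.0, -0.5, -0.3]
gripper_width: 0.0
time: 64.4
tcp_pos: [478.9, -118.0, 161.4]
eef_rot: [[0.992, 0.122, -0.033], [0.122, -0.992, 0.014], [-0.031, -0.017, -0.999]]
ft_force: [0.3, 0.7, 0.3]
gripper_width: 0.3
```

View pics/w26.png

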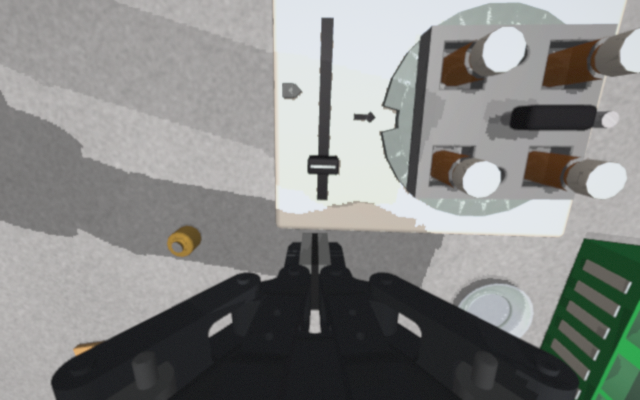

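The slider cap's white line is at (323,165), the pointer is at (291,91), and the track runs from (327,18) to (322,198). The notch at (390,118) lines up with the arrow.

Run:
```python
from h import *
import pickle
m=pickle.load(open("w26.pkl","rb"))
a=plane(m,(327,18),50);b=plane(m,(322,198),50);u=(a-b)/np.linalg.norm(a-b);print(a,b,u,np.linalg.norm(a-b))
f=plane(m,(323,165),76);p=plane(m,(291,91),55);print(f,p,"dist",(p-f)@u)
S=camera_model("scene");D=camera_model("side")
crop("pics/w26.png",270,10,400,220,3,"pics/c26.png")
```

```text
[467.01512192  28.50056183  50.        ] [ 482.36049125 -119.53212786   50.        ] [-0.10310951  0.99467001  0.        ] 148.825930459769
[478.76763869 -84.75267876  76.        ] [444.55505985 -29.77227707  55.        ] dist 58.21499905065082
```

View pics/c26.png

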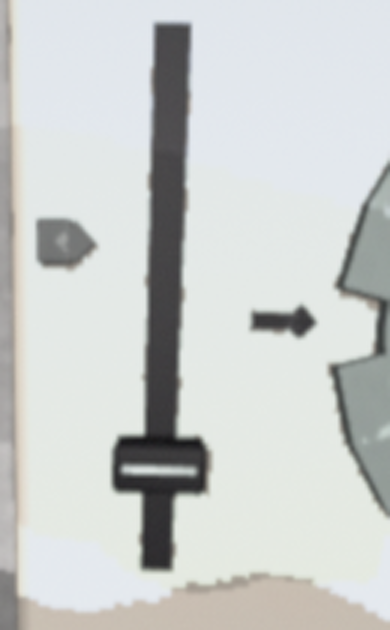

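```bash
python3 -m inch '[[1,0,-20,0],[0,0,-22,0],[0,0,-22,0],[0,0,-20,0],[0,0,0,0]]'; python3 -m inch '[[0,0,-10,0],[0,0,-5,0],[0,0,0,0]]'
```

```text
time: 64.95
tcp_pos: [483.9, -112.3, 78.6]
eef_rot: [[0.991, 0.13, -0.026], [0.13, -0.991, 0.014], [-0.024, -0.017, -1.0]]
ft_force: [-0.2, 0.3, -0.1]
gripper_width: -0.1
time: 65.25
tcp_pos: [486.0, -111.0, 65.1]
eef_rot: [[0.991, 0.132, -0.023], [0.133, -0.991, 0.014], [-0.021, -0.016, -1.0]]
ft_force: [0.1, -0.1, -0.1]
gripper_width: -0.0
```

```bash
python3 -m inch '[[-3,0,-3,0],[-2,4,-2,0],[-1,8,0,0],[-1,10,0,0],[-1,10,0,0]]'; python3 -m inch '[[-1,10,0,0],[-1,8,0,0],[0,0,0,0]]'
python3 - <<'E'
from h import *
import pickle
m=camera_model("wrist");im=camera("wrist");cv2.imwrite("pics/w27.png",im);pickle.dump(m,open("w27.pkl","wb"))
im=camera("side");crop(im,280,150,400,250,6.5,"pics/s27.png")
E
```

```text
time: 65.75
tcp_pos: [478.2, -78.6, 61.4]
eef_rot: [[0.991, 0.129, -0.021], [0.13, -0.991, 0.012], [-0.019, -0.014, -1.0]]
ft_force: [-0.1, -0.6, -1.3]
gripper_width: -0.1
time: 66.05
tcp_pos: [475.9, -56.6, 61.6]
eef_rot: [[0.991, 0.133, -0.02], [0.133, -0.991, 0.012], [-0.018, -0.014, -1.0]]
ft_force: [-0.0, -0.2, -0.5]
gripper_width: 0.0
```

View pics/w27.png

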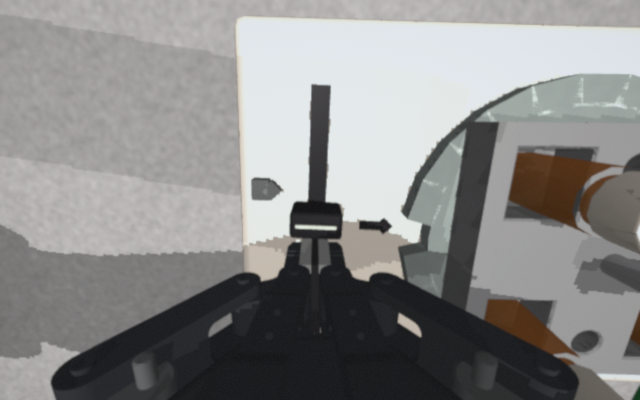

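View pics/s27.png

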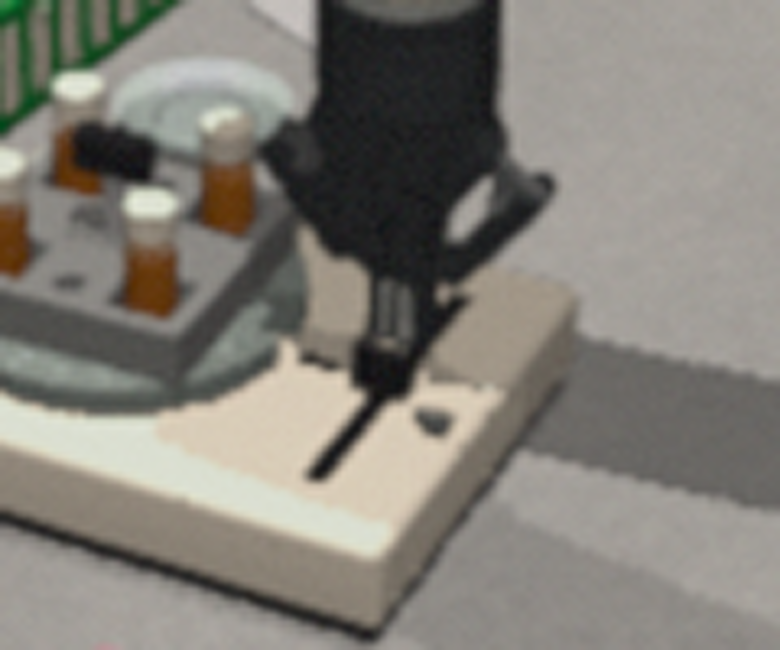

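Run:
```python
from h import *
import pickle
m=pickle.load(open("w27.pkl","rb"));u=np.array([-.107,.994,0])
f=plane(m,(316,226),76);p=plane(m,(264,188),54);print(f,p,"dist",(p-f)@u)
```

```text
[474.19658354 -38.53934114  76.        ] [443.54605615 -28.80374435  54.        ] dist 12.95678964690916
```

```bash
python3 -m inch '[[-1,5,0,0],[0,4,0,0],[0,0,0,0]]'
python3 - <<'E'
from h import *
import pickle
m=camera_model("wrist");im=camera("wrist");cv2.imwrite("pics/w28.png",im);pickle.dump(m,open("w28.pkl","wb"))
crop(im,230,70,400,270,3,"pics/c28.png")
E
```

```text
time: 66.45
tcp_pos: [475.1, -49.1, 61.7]
eef_rot: [[0.991, 0.13, -0.02], [0.13, -0.991, 0.011], [-0.019, -0.014, -1.0]]
ft_force: [-0.5, 0.2, -0.4]
gripper_width: -0.1
```

View pics/c28.png

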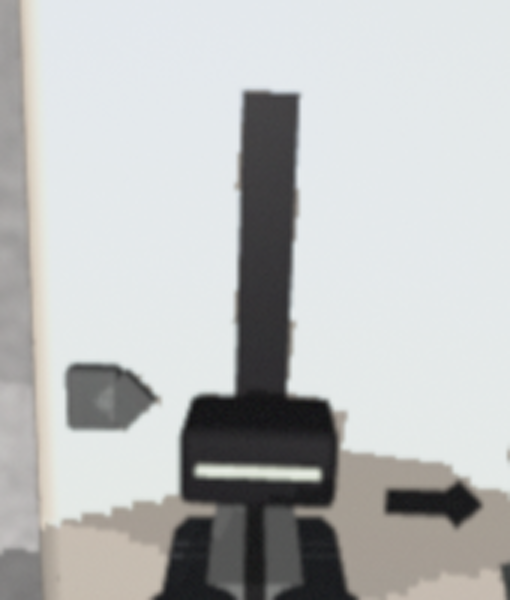

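Run:
```python
from h import *
import pickle
m=pickle.load(open("w28.pkl","rb"));u=np.array([-.107,.994,0])
f=plane(m,(316,227.3),76);
for px in ((263,202.3),(282,203.2)):
  p=plane(m,px,54);print(f,p,"dist",(p-f)@u)
```

```text
[473.45010914 -31.69657642  76.        ] [442.86398742 -29.5116908   54.        ] dist 5.44449133105411
[473.45010914 -31.69657642  76.        ] [453.5001474  -28.58207615  54.        ] dist 5.230459175703758
```

```bash
python3 -m inch '[[0,3,0,0],[0,2.5,0,0],[0,0,0,0]]'
python3 - <<'E'
from h import *
import pickle
m=camera_model("wrist");im=camera("wrist");pickle.dump(m,open("w29.pkl","wb"))
crop(im,230,70,400,270,3,"pics/c29.png")
E
```

```text
time: 66.8
tcp_pos: [474.9, -43.9, 61.6]
eef_rot: [[0.991, 0.129, -0.021], [0.129, -0.992, 0.011], [-0.019, -0.014, -1.0]]
ft_force: [-0.4, -0.3, 0.2]
gripper_width: -0.2
```

View pics/c29.png

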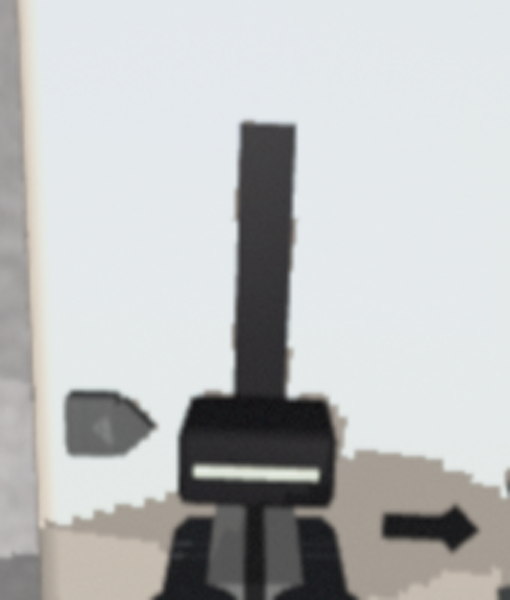

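Now back off along −y, rise and check from above.

```bash
python3 - <<'E'
from h import *
import pickle
m=pickle.load(open("w29.pkl","rb"));u=np.array([-.107,.994,0])
f=plane(m,(315.5,227.8),76);p=plane(m,(281,211.7),54);print(f,p,(p-f)@u)
E
python3 -m inch '[[1,-8,0,0],[1,-10,2,0],[0,-4,12,0],[0,-4,15,0],[0,0,15,0]]'; python3 -m inch '[[0,0,18,0],[0,-5,18,0],[0,-10,15,0],[0,-10,10,0],[0,0,0,0]]'
python3 - <<'E'
from h import *
import pickle
m=camera_model("wrist");im=camera("wrist");pickle.dump(m,open("w30.pkl","wb"));cv2.imwrite("pics/w30.png",im)
im=camera("side");cv2.imwrite("pics/s30f.png",im);crop(im,230,150,400,250,4.6,"pics/s30.png")
im=camera("scene");cv2.imwrite("pics/sc30.png",im)
E
```

```text
[473.02318835 -26.76415119  76.        ] [453.22192965 -28.4187562   54.        ] 0.47405729927086004
time: 67.35
tcp_pos: [476.1, -72.8, 107.0]
eef_rot: [[0.991, 0.128, -0.023], [0.128, -0.992, 0.013], [-0.022, -0.016, -1.0]]
ft_force: [-0.0, -0.9, 0.3]
gripper_width: 0.0
time: 67.85
tcp_pos: [477.6, -101.3, 176.9]
eef_rot: [[0.992, 0.126, -0.017], [0.126, -0.992, 0.012], [-0.015, -0.014, -1.0]]
ft_force: [0.2, 0.1, -0.3]
gripper_width: 0.1
```

View pics/w30.png

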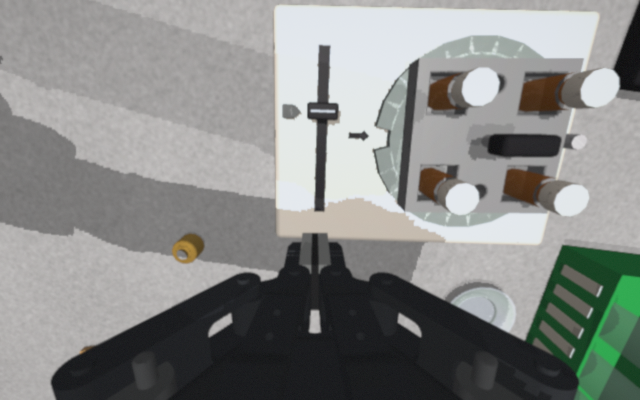

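View pics/s30.png

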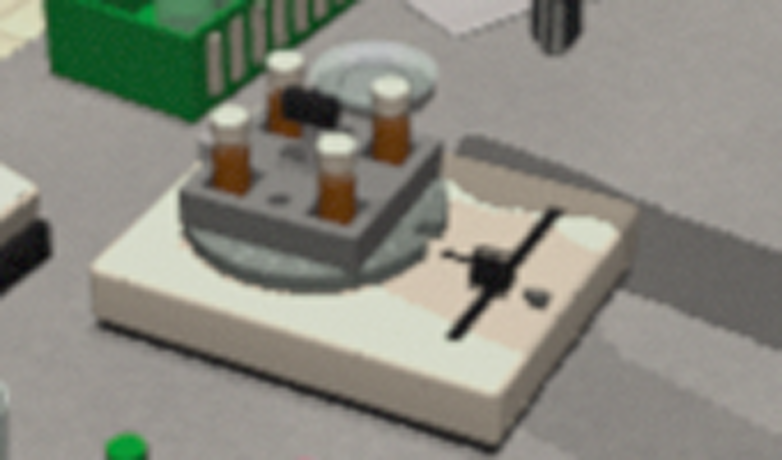

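View pics/sc30.png

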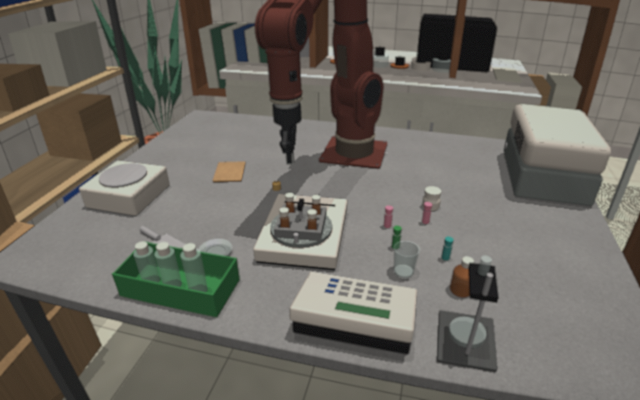

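Run:
```python
from h import *
import pickle
m=pickle.load(open("w30.pkl","rb"));u=np.array([-.107,.994,0]);D=camera_model("side")
f=plane(m,(322,111),76);p=plane(m,(291,111.5),54);print(f,p,(p-f)@u)
f=plane(D,(230+489/4.6,150+255/4.6),76);p=plane(D,(230+536/4.6,150+297/4.6),54);print(f,p,(p-f)@u)
```

```text
[472.3896562  -26.17615229  76.        ] [444.81500167 -29.49497302  54.        ] -0.34841977118828926
[473.83039852 -25.20038831  76.        ] [444.26277442 -30.38639732  54.        ] -1.9911571819785991
```

```bash
python3 -c "
from plant import workorder
print(workorder.finish_job())"
```

```text
the job is handed in; nothing more can be done
None
```

The job is handed in at about 68 s of the 210 s allowed, and every check I made before handing in was within tolerance. `finish_job` reports no verdict, so I can't confirm the pass.

- **Turntable:** I pushed it round by the stud. From the pegs, its direction came out at 6.4°, against about 6.5° for the home mark's axis. The last pictures still showed the notch facing the arrow.
- **Rack:** it sits on both pegs, and both peg tips show in the holes. Its top face measured about 89 mm above the table, which is full depth. The yaw measured −82.8° to −83.3° against the pegs' −82.5°.
- **Vials:** all four brown vials stand in their own wells. Their tops measured 132–134 mm, where 134 mm is fully down, and the horizontal positions are within about 2 mm of the well centres. The pink, green and turquoise look-alikes were left alone.
- **Slider:** I pushed it last. It measures 0.3 mm past the pointer from the wrist camera and 2 mm past from the side camera. The views disagree slightly, but both are inside ±6 mm.
- **Bench:** in the last scene picture the bystanders look where they were at the start. I did not measure their positions again.

The tool picked up a few degrees of tilt during the longer moves. I reduced it before seating the rack and before picking up the last vial.

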